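# Dry-stroke the dish feeder, then feed a dish through its flap

## Robot

A 6-joint arm with a two-finger parallel gripper is mounted at the origin on the work surface; the furniture and walls round the work are solid. World frame = base frame: x ahead of the robot, y to its left, z up, the work surface at z = 0. Lengths are in m, angles in rad, forces in N, time in s.
With the tool pointing down it reaches from about 0.375 to 0.9 m from the base axis. Payload 3.1 kg.
Tool frame: the origin (TCP) lies midway between the tips of the shut fingers; the grasp point (between the pads) lies 19 mm behind it; x points along the fingers, y is the direction in which the jaws open and shut, and the axes are right-handed (so a half turn about x gives the same grasp; the last joint's range is limited). The gripper opens to 85 mm and grips with 20 to 120 N. Pads are 22 mm wide; open, the fingers measure 114 mm over their backs; the gripper's body (76 mm by 85 mm) begins 54 mm behind the grasp point. The pads swing forward as they close: fully open they stand 13 mm farther back than shut.
Start: joints at [1.038, 0.527, 1.433, -0, 1.181, -0.178], TCP at [0.217, 0.586, 0.198] pointing down, gripper open.
Joint ranges: [-3.08, 3.08], [-0.75, 2.2], [0.22, 2.44], [-1.43, 4.57], [0, 2.65], [-2.85, 2.85]. Speed limits (rad/s): [2.79, 2.79, 3.14, 3.14, 3.14, 3.14].

## Interface

Orientations are given as a unit quaternion [x, y, z, w].
In Python, from station import manip gives the robot as it stands.
- The arm moves only by the tool carry_out, never from a script. Its argument "commands" is a list that holds one entry, the list of rows, each a list of 7 numbers: the shift along the tool's x, y, z in units of 25 mm (1.0 is 25 mm), then the turn, a rotation vector about the tool's x, y, z in units of 5 degrees (1.0 is 5 degrees), then the finger opening in mm, from 0 to 85.4. A call has exactly 5 rows; each row is the pose to reach, as a shift and turn from the pose commanded when the call began, along the tool's axes at that moment; what a row does not reach only later rows make up. A row lasts 1/10 s, in which the tool goes at most 50 mm and 8.59 degrees, less where a joint would pass 70% of its speed; a pose out of reach is approached as far as the arm can. A call with a gripper value outside its range is refused whole. The fingers move at their own pace and stop on an object; "force" is the grip in N (left out, the last holds). Time passes only in rows, so rows that repeat a pose let the fingers close, or fill a call up. It gives the time, the measured TCP pose, the force and the opening at its end, in the units of the state.
- manip.sense(): the state, without advancing time (a new reading comes with each control period).
- manip.snapshot(name): name is "scene" or "top"; returns a dict with "image" (420x560x3 uint8, red, green, blue), "fx", "fy", "cx", "cy" (pixels), "k1" (the pictures are not rectified: a ray, as slopes to the right and down, at radius r is drawn at 1 + k1 r^2 times it, then the intrinsics apply), "rvec" (rotation vector, rad) and "tvec" (3), from world to camera coordinates, as OpenCV has them. Camera axes: x right, y down, z forward; pixel columns grow to the right and rows downward; lengths in m; the calibration is good to about 2 mm. A picture is of the moment at which its call begins. There is no depth.
- manip.sign_off(): hands the job in, once; it reports no verdict.
The state is a dict: "t": time; "q": joint angles; "qd": joint speeds; "tau": joint torques, N m; "tcp_pos": TCP position; "tool_rot": TCP orientation; "force": force on the tool from outside, world axes, zero at the start; "ft_torque": the same for the moment, N m; "finger_gap": opening from 0.0 (shut) to 1.0 (fully open).
Only numpy, scipy, OpenCV 4.12 (cv2) and the standard library are available. Lean on these libraries where they do the work, as an engineer would, in place of code of your own. Each camera call takes 0.05 s, during which the arm holds its last target.

## Task

Check the dish feeder's slide for sticky spots: with the way empty, take the carriage by its knob and stroke it slowly and evenly, first fully back to its home stop, then all the way to its far stop at the flap end, and fully home again. Then set the aluminium weighing dish upright on the empty way between the push bar and the flap, let go of it, and stroke the carriage to the far stop once more so that the bar pushes the dish through the sprung flap into the clear hood. Finish with the carriage fully home, the flap shut and the dish standing flat under the hood; leave the timer, weight, crucible and crucible lid where they are.

Things in the scene. Friction and masses are not known exactly. Their poses are not given: they have to be found in the camera images.
- feeder: Dish feeder fixed to the bench: flat aluminium way 440 mm long, 80 mm wide, top 10 mm above the bench; grey home stop block (top at 34 mm) at one end, flap and clear hood at the other. Origin on the bench; x along the way from the home stop towards the flap, y across, z up. Way spans x = -180 to +260 mm. Two 18 mm high guide strips, x = +76 to +125 mm, funnel from 85 to 68 mm apart.
- carriage (a joint): Carriage position in m: 0 = against the home stop, 0.180 = far stop (towards the flap); found part-way, stays where left, takes 2 to 4 N to move. Grey saddle 56 mm long, 100 mm wide, top 31 mm above the bench. Its steel push bar, 46 mm wide, 12.5 to 28 mm above the bench, ends in a square nose 120 mm ahead of the knob: at feeder x = -10 mm when home, +170 mm at the far stop.
- knob (a point): Centre of the carriage's black upright round knob: 26 mm in diameter, from 66 to 100 mm above the bench (this point at 83 mm), on a 14 mm post. Moves with the carriage: at feeder x = -130 mm when home, +50 mm at the far stop, y = 0.
- flap (a joint): Angle of the steel flap in rad: 0 = hanging shut, to 1.4 = swung inward (+x) and up. At feeder x = +130 mm, 62 mm wide, 33 mm tall, hinged along its top edge 46 mm above the bench, in a grey portal 68 mm wide inside, 89 mm outside, top at 60 mm. A light spring (under 1 N at its edge) shuts it; while the push bar is in it, it rides on the bar at about 1 rad.
- bay (a point): Point on the top of the way, on its centre line at feeder x = +50 mm, between the push bar's nose (60 mm behind it when the carriage is home) and the flap (80 mm ahead): the place for the dish's middle. No side walls here.
- hood_floor (a point): Point on the floor under the clear hood, on the centre line at feeder x = +200 mm, 70 mm past the flap: where the dish's middle ends after a full stroke. The hood is 77 mm wide, its top 57 mm above the bench, and ends at x = +258 mm.
- dish_center (a point): Centre (half-way up) of the round shallow aluminium weighing dish: 59 mm across the rim, 44 mm across the base, 13 mm high, 15 to 30 g; this point is 6.5 mm above what it stands on. Starts upright on the bench, on the robot's side of the feeder; can be gripped across the rim.
- timer: Bystander: grey bench timer, 62 x 66 x 19 mm, origin at the centre of its underside. It and the dish swap places between starts.
- weight: Bystander: brass weight, 22 mm in diameter, 36 mm tall, origin at the centre of its underside.
- crucible: Bystander: white crucible, 37 mm across the rim, 28 mm tall, origin at the centre of its underside.
- lid: Bystander: white crucible lid with a small knob, 40 mm in diameter, 14 mm high, origin at the centre of its underside.
Mind the look-alikes: they are no part of the job. What is shaped like the part that bears dish_center but turquoise is not meant.

How it is judged:
By the outcome, as a careful person would: the job done as asked, in the order asked, and still so for the second after the job is handed in, with the robot touching nothing.
It also fails if it takes over 69 s, if anything falls off the work surface, if the arm or the gripper's body presses on something with over 40 N, if the wrist force passes 120 N, or if a joint passes its speed limit or range.

## Working session

There is one attempt and no reset: what is moved stays moved. The work goes in short steps, Python scripts to look and compute and a tool call to move; the robot and the scene stay as the last step left them, time stands still between calls to the robot, and variables do not carry over. Pictures are saved under pics/ and viewed, and the job is handed in when it is done.

Besides the shell and the picture viewer there is one more tool, called as a command line: name --argument value ..., lists and objects as JSON in quotes. carry_out: Moves the arm, as the interface text tells. Its arguments: {"type":"object","properties":{"commands":{"type":"array"},"force":{"type":"number"}},"required":["commands"]}

```bash
mkdir -p pics; ls
cat > h.py <<'E'
import numpy as np, cv2, json
from station import manip
from scipy.spatial.transform import Rotation as R
def snap(n,f):
    s=manip.snapshot(n); cv2.imwrite(f'pics/{f}.png',s['image'][:,:,::-1]); np.savez(f'pics/{f}.npz',**s); return s
def load(f): return np.load(f'pics/{f}.npz')
def dist(s): return np.array([float(s['k1']),0,0,0,0])
def K(s): return np.array([[s['fx'],0,s['cx']],[0,s['fy'],s['cy']],[0,0,1.]],float)
def px2w(s,u,v,z):
    p=cv2.undistortPoints(np.array([[[u,v]]],float),K(s),dist(s))[0,0]
    Rm=cv2.Rodrigues(np.array(s['rvec'],float))[0]; t=np.array(s['tvec'],float).ravel()
    c=-Rm.T@t; d=Rm.T@np.array([p[0],p[1],1]); return c+d*(z-c[2])/d[2]
def w2px(s,P):
    return cv2.projectPoints(np.array(P,float).reshape(-1,1,3),np.array(s['rvec'],float),np.array(s['tvec'],float),K(s),dist(s))[0].reshape(-1,2)
def crop(f,x0,y0,w,h,k,o):
    im=cv2.imread(f'pics/{f}.png')[y0:y0+h,x0:x0+w]; cv2.imwrite(f'pics/{o}.png',cv2.resize(im,None,fx=k,fy=k,interpolation=cv2.INTER_CUBIC))
E
python3 - <<'E'
from h import *
for n in('scene','top'):
    s=snap(n,n+'0'); print({k:v for k,v in s.items() if k!='image'})
print(manip.sense())
E
```

```text
pics
{'fx': 419.31381942202233, 'fy': 419.31381942202233, 'cx': 281.65467801236593, 'cy': 210.9325692227431, 'k1': -0.0071804111368472395, 'rvec': array([ 1.9265345 , -1.78757903,  0.58567349]), 'tvec': array([0.07159441, 0.47670855, 0.62026835])}
{'fx': 533.7922966199914, 'fy': 533.7922966199914, 'cx': 287.1882781207653, 'cy': 200.52552892216957, 'k1': -0.00719818521369621, 'rvec': array([ 2.15941626, -2.1694921 ,  0.11607481]), 'tvec': array([0.1048633 , 0.50332502, 1.08045929])}
{'t': 0.1, 'q': array([ 1.03753261e+00,  5.28390623e-01,  1.43378682e+00, -3.34983904e-05,
        1.18141528e+00, -1.78533595e-01]), 'qd': array([-0.00011545, -0.0023013 , -0.00301121,  0.00108894,  0.00141247,
       -0.00094637]), 'tau': array([ 5.65660157e-04, -4.43307853e+01, -1.78588897e+01, -1.69621248e-04,
        3.85206207e-03,  2.38007357e-05]), 'tcp_pos': array([0.21671503, 0.58545585, 0.19751682]), 'tool_rot': array([ 0.12408837,  0.69625027, -0.12542164,  0.69577802]), 'force': array([-0.1491335 ,  0.32923196,  0.57876368]), 'ft_torque': array([ 0.01467427, -0.06008737,  0.05607212]), 'finger_gap': 0.9984648937064676}
```

View pics/scene0.png

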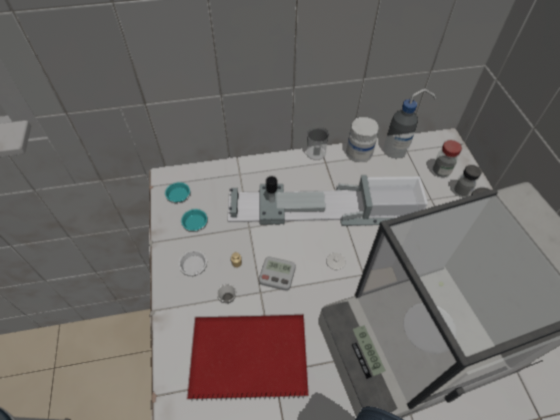

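View pics/top0.png

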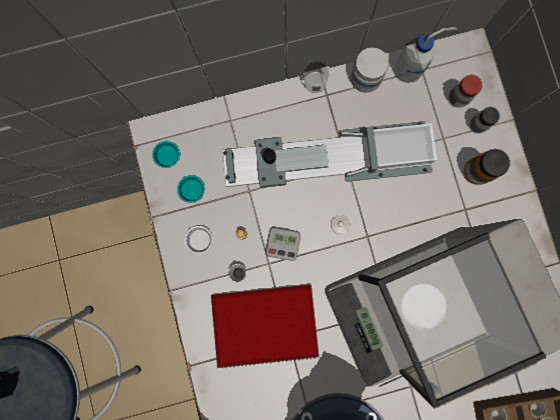

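The top view shows these dish-like things: turquoise dishes at (166,153) and (190,189), a pale metal dish at (199,239), the small lid at (340,224) and the balance pan at (424,306). By the description I choose (199,239). I'll check it in a crop.

Run:
```python
from h import *
crop('top0',140,110,200,180,4,'c1'); crop('top0',215,110,230,90,3,'c2'); 
s=load('top0')
print(w2px(s,[[0,0,0],[.217,.586,.198],[.5,0,0],[.5,.2,0]]))
for n,u,v,z in [('dish',199,239,.0065),('knob',269,156,.1),('timer',283,243,.019),('wt',241,233,.036),('cru',237,271,.028),('lid',340,224,.007),('homeL',226,151,.01),('homeR',229,185,.01),('hood',434,123,.05),('hoodR',434,173,.05)]: print(n,px2w(s,u,v,z).round(4))
```

```text
[[338.9107168  448.78394667]
 [  4.33182283 358.12513831]
 [335.44122205 203.48789676]
 [241.38876052 203.93309154]]
dish [0.4257 0.2881 0.0065]
knob [0.5837 0.1376 0.1   ]
timer [0.4162 0.1116 0.019 ]
wt [0.4365 0.1973 0.036 ]
cru [0.3592 0.2059 0.028 ]
lid [ 0.4558 -0.0083  0.007 ]
homeL [0.6125 0.2325 0.01  ]
homeR [0.5394 0.2255 0.01  ]
hood [ 0.6611 -0.2016  0.05  ]
hoodR [ 0.5565 -0.198   0.05  ]
```

View pics/c1.png

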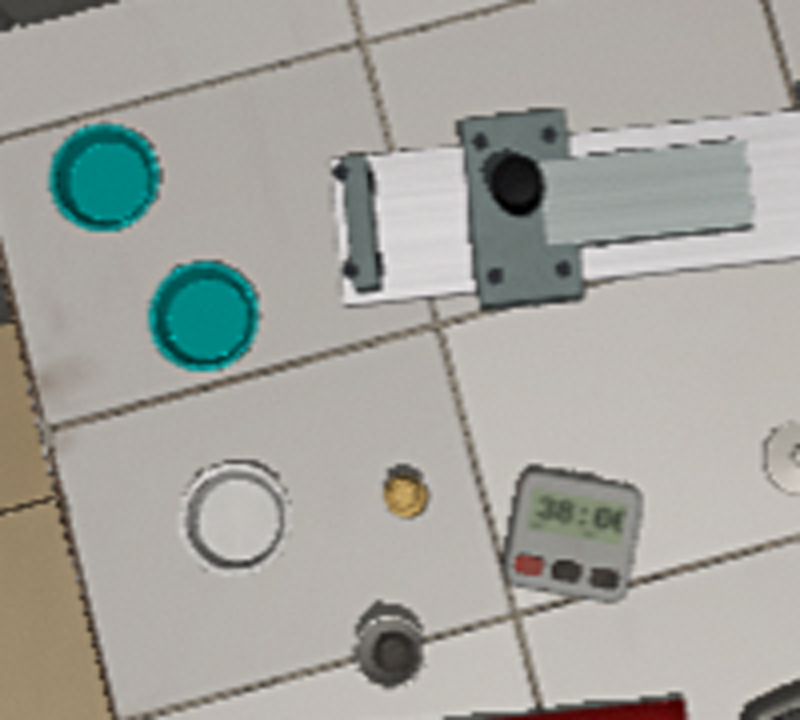

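View pics/c2.png

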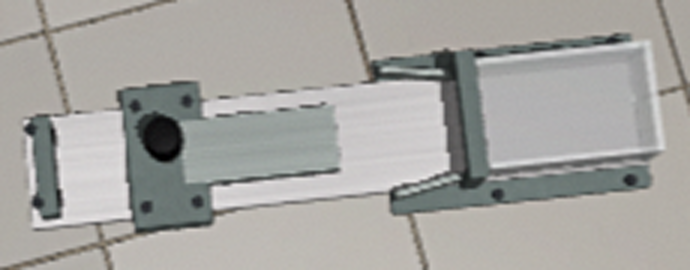

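Run:
```python
from h import *
crop('scene0',215,165,215,70,3.7,'c3'); crop('scene0',170,215,180,90,4,'c4'); crop('top0',215,135,120,60,6,'c5'); crop('top0',330,110,115,75,6,'c6')
```

```text
(no output)
```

View pics/c3.png

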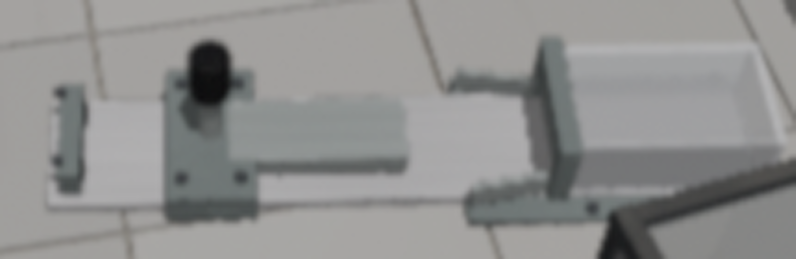

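View pics/c4.png

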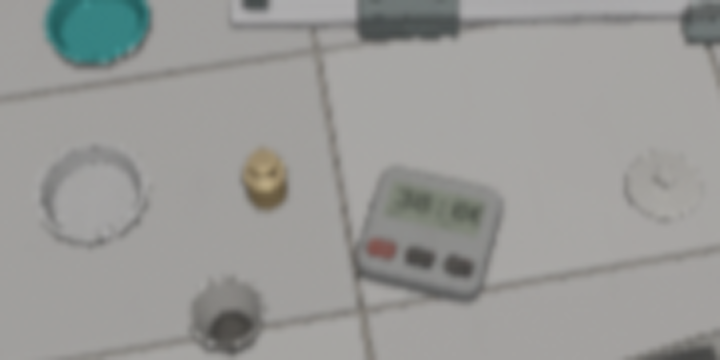

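View pics/c5.png

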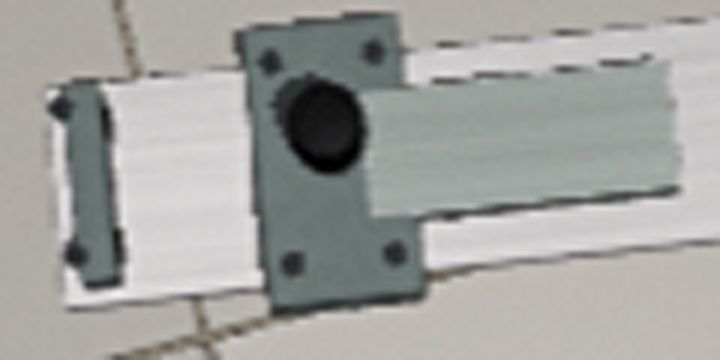

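View pics/c6.png

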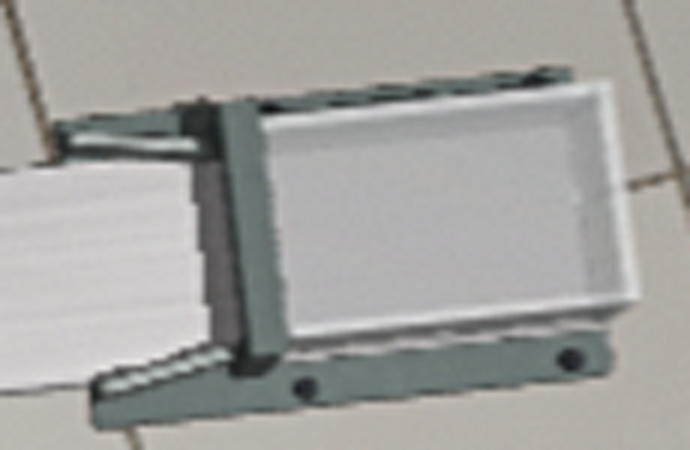

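```bash
cat > fit.py <<'E'
from h import *
from scipy.optimize import least_squares
T=load('top0');S=load('scene0')
def c(l,ox,oy,k): return [(np.array(p[:2])+.5)/k-.5+[ox,oy] for p in l]
# (px, cam, feeder pt func(s,xp,xs))
obs=[]
def add(cam,ox,oy,k,u,v,f,w=1): obs.append((cam,(np.array([u,v])+.5)/k-.5+[ox,oy],f,w))
a=lambda *z: add(T,215,135,6,*z)
a(47,85,lambda s,p,m:(-180,40,10)); a(66,310,lambda s,p,m:(-180,-40,8),.5)
a(237,33,lambda s,p,m:(m-28,50,31));a(396,13,lambda s,p,m:(m+28,50,31));a(425,290,lambda s,p,m:(m+28,-50,31),.7);a(271,304,lambda s,p,m:(m-28,-50,31),.7)
a(668,62,lambda s,p,m:(-10+s,23,28));a(680,188,lambda s,p,m:(-10+s,-23,28))
a(327,125,lambda s,p,m:(-130+s,0,92),.5)
b=lambda *z: add(T,330,110,6,*z)
b(612,82,lambda s,p,m:(258,38.5,57));b(637,300,lambda s,p,m:(258,-38.5,57))
b(222,100,lambda s,p,m:(p,44.5,60));b(247,368,lambda s,p,m:(p,-44.5,60))
d=lambda *z: add(S,215,165,3.7,*z)
d(541,38,lambda s,p,m:(p,44.5,60));d(406,97,lambda s,p,m:(-10+s,23,28));d(406,160,lambda s,p,m:(-10+s,-23,28))
d(752,44,lambda s,p,m:(258,38.5,57));d(785,147,lambda s,p,m:(258,-38.5,57))
d(209,72,lambda s,p,m:(-130+s,0,83));d(48,206,lambda s,p,m:(-180,-40,8),.5)
def W(p,f):
    cy,sy=np.cos(p[2]),np.sin(p[2]); return np.array([p[0]+cy*f[0]-sy*f[1],p[1]+sy*f[0]+cy*f[1],f[2]])
def res(p,full=0):
    r=[]
    for cam,px,f,w in obs:
        q=W(p,np.array(f(p[3]*1e3,p[4]*1e3,p[5]*1e3))/1e3); r.append((w2px(cam,q)[0]-px)*w)
    return np.array(r) if full else np.ravel(r)
o=least_squares(res,[.58,.05,-1.5,.06,.125,-.07],loss='soft_l1')
if __name__=='__main__':
    print(o.x, o.x[2]*180/np.pi); print(res(o.x,1).round(1).tolist())
    dt=px2w(T,140+236.5/4-.5,110+516.5/4-.5,.012);ds=px2w(S,170+95.5/4-.5,215+196/4-.5,.012);print('dish',dt,ds)
    for n,f in(('knob',(-.13+o.x[3],0,.083)),('home',(-.13,0,.083)),('far',(.05,0,.083)),('bay',(.05,0,.01)),('hood',(.2,0,.01)),('hoodend',(.258,0,0))): print(n,W(o.x,f).round(4))
E
python3 fit.py
```

```text
[ 0.59497302  0.05910587 -1.47117377  0.0506523   0.12396216 -0.07967912] -84.29204814408098
[[-1.0, 0.3], [-0.3, -0.1], [0.0, -1.3], [0.1, -0.7], [0.2, 0.1], [-0.7, 0.4], [-0.1, -0.5], [0.3, -0.0], [-0.1, -0.2], [-0.4, -0.1], [0.4, 0.4], [-0.4, 0.4], [0.7, -1.6], [-0.3, 0.1], [-0.9, 1.0], [0.9, 0.1], [1.5, 0.4], [0.4, -0.3], [-0.2, 1.1], [-0.6, 0.4]]
dish [0.42629189 0.28800536 0.012     ] [0.42390407 0.28598116 0.012     ]
knob [0.5871 0.1381 0.083 ]
home [0.582  0.1885 0.083 ]
far [0.5999 0.0094 0.083 ]
bay [0.5999 0.0094 0.01  ]
hood [ 0.6149 -0.1399  0.01  ]
hoodend [ 0.6206 -0.1976  0.    ]
```

The crop confirms the plain aluminium dish at about (0.425, 0.287); the turquoise pair is ignored. The feeder fit has about 1 px residual, with carriage at ≈ 0.05. Next I plan the reach to the knob.

```bash
cat > mv.py <<'E'
from h import *
from fit import W,o
P=o.x
def Rd(yaw_y):  # tool x down, tool y at world angle yaw_y
    y=np.array([np.cos(yaw_y),np.sin(yaw_y),0]);x=np.array([0,0,-1.]);return R.from_matrix(np.c_[x,y,np.cross(x,y)])
def to(pos,yaw=None):
    s=manip.sense();r=R.from_quat(s['tool_rot']);p=s['tcp_pos']
    t=r.inv().apply(np.array(pos)-p)/.025
    rv=np.zeros(3) if yaw is None else np.degrees((r.inv()*Rd(yaw)).as_rotvec())/5
    print('t',round(s['t'],2),'p',p.round(4),'F',s['force'].round(1),'gap',round(s['finger_gap'],3)); print('d',t.round(3).tolist(),rv.round(3).tolist()); return t,rv
E
python3 - <<'E'
from mv import *
s=manip.sense();print(R.from_quat(s['tool_rot']).as_matrix().round(3))
to([.587,.138,.15],P[2]); to([.587,.138,.15],P[2]+np.pi);to([.587,.138,.15],P[2]+np.pi/2)
E
```

```text
[[-0.001  0.347  0.938]
 [-0.002  0.938 -0.347]
 [-1.    -0.002 -0.   ]]
t 0.1 p [0.2167 0.5855 0.1975] F [-0.1  0.3  0.6] gap 0.998
d [1.917, -11.636, 20.106] [30.794, 0.029, 0.012]
t 0.1 p [0.2167 0.5855 0.1975] F [-0.1  0.3  0.6] gap 0.998
d [1.917, -11.636, 20.106] [-5.206, -0.009, 0.021]
t 0.1 p [0.2167 0.5855 0.1975] F [-0.1  0.3  0.6] gap 0.998
d [1.917, -11.636, 20.106] [12.794, 0.009, 0.022]
```

carry_out --commands '[[[0, -0.5, 0.9, 0, 0, 0, 70], [0, -1.3, 2.2, 0, 0, 0, 70], [0, -2.1, 3.6, 0, 0, 0, 70], [0, -2.9, 5.0, 0, 0, 0, 70], [0, -3.7, 6.4, 0, 0, 0, 70]]]' --force 30

```text
t: 0.6
tcp_pos: [0.3354, 0.4423, 0.198]
tool_rot: [0.124, 0.696, -0.125, 0.696]
force: [0.8, 0.1, -0.8]
finger_gap: 0.82
```

carry_out --commands '[[[0, -0.8, 1.4, 0, 0, 0, 70], [0, -1.6, 2.8, 0, 0, 0, 70], [0, -2.4, 4.2, 0, 0, 0, 70], [0, -3.2, 5.6, 0, 0, 0, 70], [0, -4.0, 7.0, 0, 0, 0, 70]]]'

```text
t: 1.1
tcp_pos: [0.4649, 0.2877, 0.1981]
tool_rot: [0.125, 0.696, -0.125, 0.696]
force: [1.1, -0.3, 0.2]
finger_gap: 0.821
```

carry_out --commands '[[[0.3, -0.8, 1.4, -1.1, 0, 0, 70], [0.6, -1.6, 2.8, -2.2, 0, 0, 70], [0.9, -2.4, 4.2, -3.3, 0, 0, 70], [1.0, -3.2, 5.6, -4.4, 0, 0, 70], [1.0, -3.9, 6.7, -5.2, 0, 0, 70]]]'

```text
t: 1.6
tcp_pos: [0.5884, 0.1375, 0.1723]
tool_rot: [-0.036, 0.707, 0.036, 0.706]
force: [0.5, 0.1, 0.3]
finger_gap: 0.821
```

Run:
```python
from mv import *
to([.587,.138,.064],P[2]+np.pi);print(manip.sense()['q'].round(2))
snap('top','top1');crop('top1',200,90,200,120,4,'t1')
snap('scene','scene1');crop('scene1',200,100,200,140,4,'t2')
```

```text
t 1.6 p [0.5884 0.1375 0.1723] F [0.5 0.1 0.3] gap 0.821
d [4.333, 0.024, -0.047] [0.018, -0.016, 0.002]
[ 0.05  0.53  1.51 -0.    1.1  -1.63]
```

View pics/t1.png

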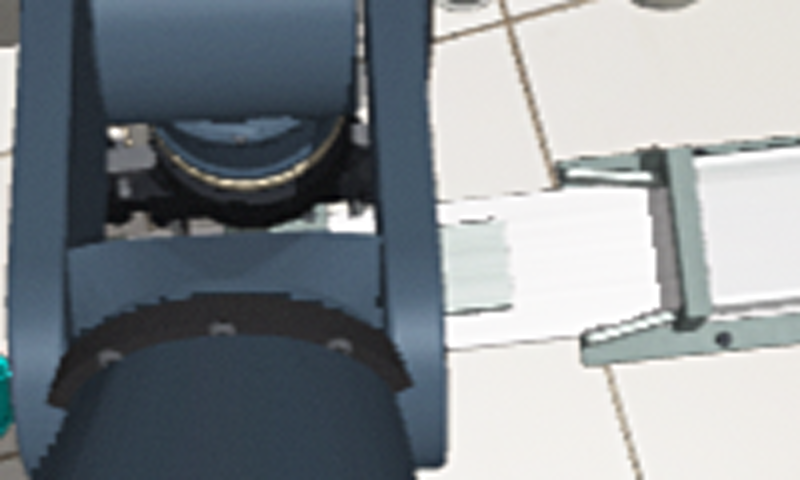

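View pics/t2.png

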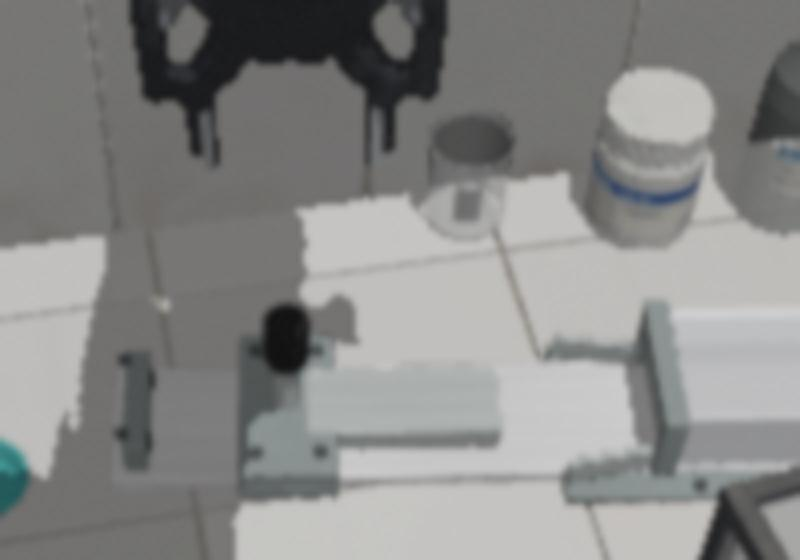

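The tool is above the knob with the jaws straddling it (scene crop, knob at (287,335)). I'll descend and close.

carry_out --commands '[[[1.0, 0, 0, 0, 0, 0, 70], [2.0, 0, 0, 0, 0, 0, 70], [3.0, 0, -0.05, 0, 0, 0, 70], [3.9, 0, -0.05, 0, 0, 0, 70], [4.33, 0.02, -0.05, 0, 0, 0, 70]]]'

```text
t: 2.2
tcp_pos: [0.5838, 0.1405, 0.0628]
tool_rot: [-0.035, 0.708, 0.035, 0.705]
force: [-0.7, 1.2, 0.2]
finger_gap: 0.818
```

carry_out --commands '[[[0, 0, 0, 0, 0, 0, 50], [0, 0, 0, 0, 0, 0, 20], [0, 0, 0, 0, 0, 0, 20], [0, 0, 0, 0, 0, 0, 20], [0, 0, 0, 0, 0, 0, 20]]]' --force 30

```text
t: 2.7
tcp_pos: [0.5877, 0.1399, 0.0672]
tool_rot: [-0.035, 0.705, 0.035, 0.708]
force: [-0.3, -0.9, 7.1]
finger_gap: 0.233
```

Run:
```python
from mv import *
h=W(P,(-.13,0,.064))
to(h,P[2]+np.pi);to(W(P,(.05,0,.064)))
snap('scene','scene2');crop('scene2',200,100,200,140,4,'t2')
```

```text
t 2.7 p [0.5877 0.1399 0.0672] F [-0.3 -0.9  7.1] gap 0.233
d [0.129, 1.955, -0.036] [-0.007, 0.044, 0.004]
t 2.7 p [0.5877 0.1399 0.0672] F [-0.3 -0.9  7.1] gap 0.233
d [0.132, -5.245, -0.031] [0.0, 0.0, 0.0]
```

View pics/t2.png

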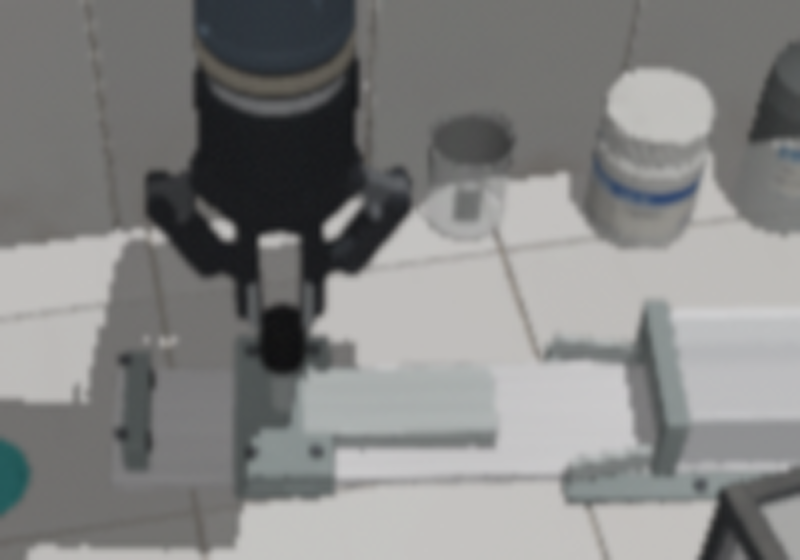

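Run:
```python
from mv import *
s=load('scene2');print('force',manip.sense()['force'],manip.sense()['finger_gap'])
Rm=cv2.Rodrigues(s['rvec'])[0];print('cam',-Rm.T@s['tvec'])
p=np.array([.5877,.1399,.0672])
for q in (p,p+[0,0,.019],p+[0,.013,.019],p+[0,-.013,.019],W(P,(-.13+P[3],0,.1)),W(P,(-.13+P[3],0,.066))): print(q.round(3),((w2px(s,q)[0]-[200,100]+.5)*4-.5).round(0))
k=(np.array([282,338])+.5)/4-.5+[200,100]; print(px2w(s,*k,.083))
k=(np.array([287,337])+.5)/4-.5+[200,100]; print(px2w(s,*k,.083))
snap('top','top2')
```

```text
force [-0.67367091 -0.85671058  6.25322103] 0.23596808280956477
cam [0.01801116 0.07908643 0.78136455]
[0.588 0.14  0.067] [282. 360.]
[0.588 0.14  0.086] [282. 338.]
[0.588 0.153 0.086] [258. 336.]
[0.588 0.127 0.086] [306. 339.]
[0.587 0.138 0.1  ] [285. 322.]
[0.587 0.138 0.066] [286. 362.]
[0.58999134 0.14004675 0.083     ]
[0.590896   0.13742507 0.083     ]
```

View pics/top2.png

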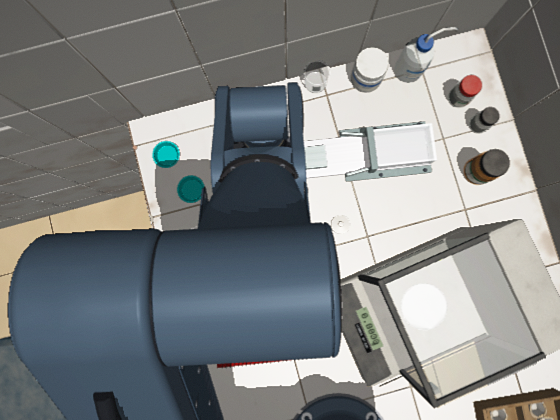

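Run:
```python
from mv import *
s=load('scene1');p=np.array([.5884,.1375,.1723+.008])
for d in (.035,-.035): print(((w2px(s,p+[0,d,0])[0]-[200,100]+.5)*4-.5).round(0))
crop('scene2',230,130,80,80,9,'t3')
```

```text
[213. 210.]
[355. 219.]
```

View pics/t3.png

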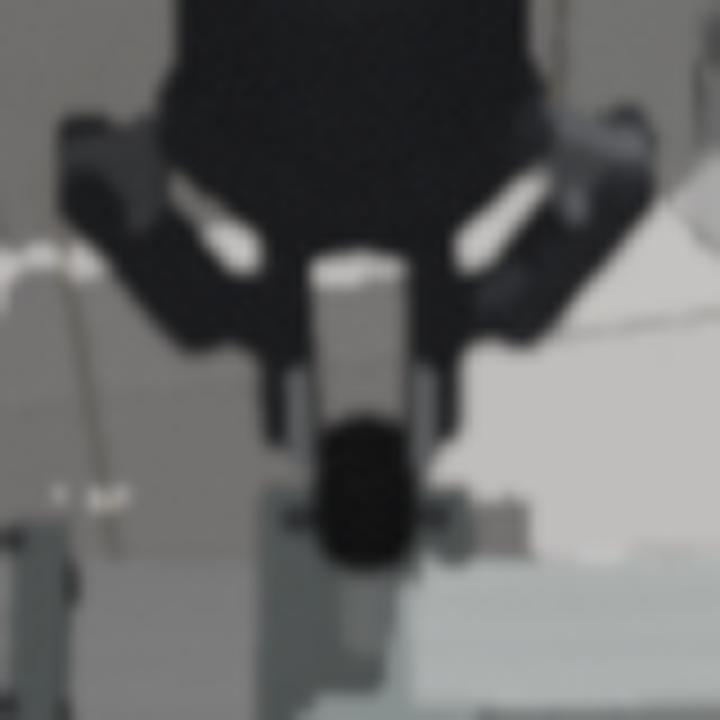

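carry_out --commands '[[[0, 0, 0, 0, 0, 0, 10], [0, 0, 0, 0, 0, 0, 10], [0, 0, 0, 0, 0, 0, 10], [0, 0, 0, 0, 0, 0, 10], [0, 0, 0, 0, 0, 0, 10]]]' --force 30

```text
t: 3.3
tcp_pos: [0.5881, 0.1401, 0.0674]
tool_rot: [-0.035, 0.705, 0.035, 0.708]
force: [-1.1, -0.0, 6.8]
finger_gap: 0.12
```

Run:
```python
from mv import *
print(manip.sense()['force'],manip.sense()['ft_torque'])
to(W(P,(-.13,0,.064)))
snap('scene','scene3')
crop('scene3',230,130,80,80,9,'t3')
```

```text
[-1.11011635e+00 -4.21367662e-04  6.79138653e+00] [ 0.05776202  0.07498495 -0.03617591]
t 3.3 p [0.5881 0.1401 0.0674] F [-1.1 -0.   6.8] gap 0.12
d [0.138, 1.947, -0.052] [0.0, 0.0, 0.0]
```

View pics/t3.png

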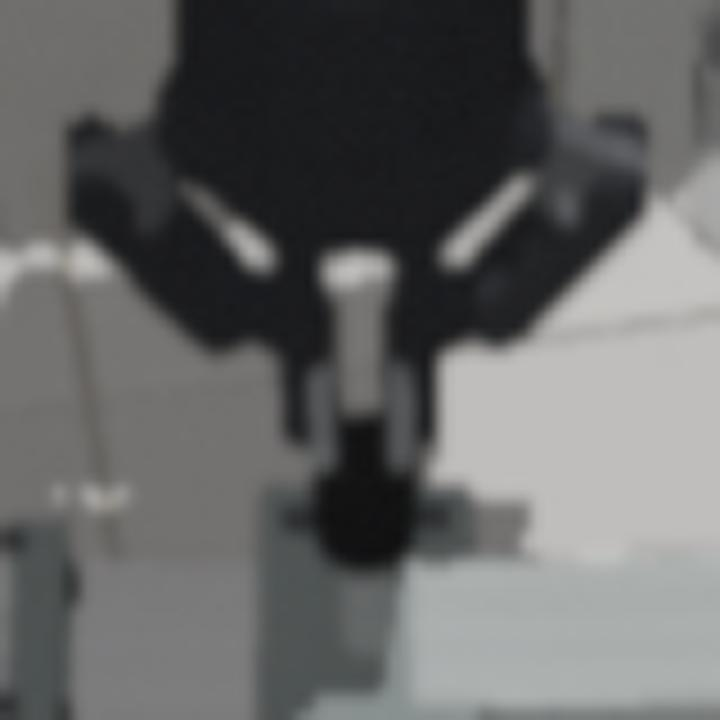

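Run:
```python
from mv import *
s=load('top1');Rm=cv2.Rodrigues(s['rvec'])[0];print('cam',-Rm.T@s['tvec'])
p=np.array([.5884,.1375,.1723])
for q in (p,p+[0,.035,.008],p+[0,-.035,.008],p+[0,.05,.073],p+[0,0,.035],p+[.03,0,0]): print(q.round(3),((w2px(s,q)[0]-[200,90]+.5)*4-.5).round(0))
crop('top1',215,105,90,50,8,'t4')
print(R.from_quat(manip.sense()['tool_rot']).as_matrix().round(4), manip.sense()['q'])
```

```text
cam [0.38325204 0.1007378  1.12902367]
[0.588 0.138 0.172] [272. 225.]
[0.588 0.173 0.18 ] [194. 222.]
[0.588 0.103 0.18 ] [349. 221.]
[0.588 0.188 0.245] [147. 189.]
[0.588 0.138 0.207] [269. 208.]
[0.618 0.138 0.172] [272. 161.]
[[ 4.700e-03 -9.870e-02  9.951e-01]
 [ 4.000e-04  9.951e-01  9.870e-02]
 [-1.000e+00 -0.000e+00  4.800e-03]] [ 4.91888080e-02  6.69152279e-01  1.59603003e+00  2.55438206e-04
  8.71663530e-01 -1.62060666e+00]
```

View pics/t4.png

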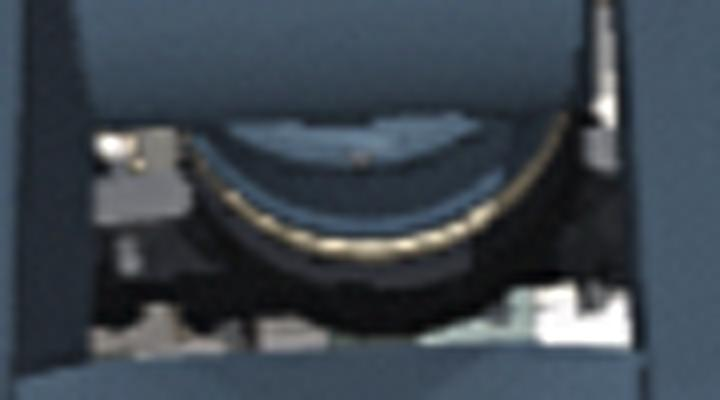

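Run:
```python
from mv import *
s=load('scene3')
for u,v in((325,470),(400,470),(362,470),(290,440)):
    k=(np.array([u,v])+.5)/9-.5+[230,130]
    for z in(.066,.075,.1,.11): print(u,v,z,px2w(s,*k,z).round(4))
```

```text
325 470 0.066 [0.6098 0.152  0.066 ]
325 470 0.075 [0.6024 0.151  0.075 ]
325 470 0.1 [0.5817 0.1485 0.1   ]
325 470 0.11 [0.5734 0.1475 0.11  ]
400 470 0.066 [0.6113 0.1336 0.066 ]
400 470 0.075 [0.6038 0.1329 0.075 ]
400 470 0.1 [0.5831 0.131  0.1   ]
400 470 0.11 [0.5748 0.1302 0.11  ]
362 470 0.066 [0.6105 0.1429 0.066 ]
362 470 0.075 [0.6031 0.1421 0.075 ]
362 470 0.1 [0.5824 0.1399 0.1   ]
362 470 0.11 [0.5741 0.139  0.11  ]
290 440 0.066 [0.6188 0.1615 0.066 ]
290 440 0.075 [0.6112 0.1605 0.075 ]
290 440 0.1 [0.5902 0.1576 0.1   ]
290 440 0.11 [0.5818 0.1564 0.11  ]
```

The fingers closed over the knob's top rather than around it: the pads overdraw the knob at t3 (340–390, 420–470) and Fz is about 7 N. The fingers are really about 33 mm higher than the reported TCP. I'll open and go deeper while watching the force.

carry_out --commands '[[[-0.2, 0, 0, 0, 0, 0, 60], [-0.2, 0, 0, 0, 0, 0, 60], [-0.2, 0, 0, 0, 0, 0, 60], [0, 0, 0, 0, 0, 0, 60], [0.2, 0, 0, 0, 0, 0, 60]]]'

```text
t: 3.85
tcp_pos: [0.586, 0.1399, 0.0596]
tool_rot: [-0.035, 0.706, 0.035, 0.706]
force: [-0.0, 0.8, 0.4]
finger_gap: 0.703
```

carry_out --commands '[[[0.2, 0, 0, 0, 0, 0, 60], [0.4, 0, 0, 0, 0, 0, 60], [0.6, 0, 0, 0, 0, 0, 60], [0.7, 0, 0, 0, 0, 0, 60], [0.7, 0, 0, 0, 0, 0, 60]]]'

```text
t: 4.35
tcp_pos: [0.5859, 0.1399, 0.042]
tool_rot: [-0.035, 0.707, 0.035, 0.706]
force: [0.6, 0.6, 0.4]
finger_gap: 0.702
```

Run:
```python
from mv import *
to(W(P,(-.13,0,.064)))
snap('scene','scene4')
crop('scene4',230,130,80,80,9,'t3')
```

```text
t 4.35 p [0.5859 0.1399 0.042 ] F [0.6 0.6 0.4] gap 0.702
d [-0.879, 1.948, 0.039] [0.0, 0.0, 0.0]
```

View pics/t3.png

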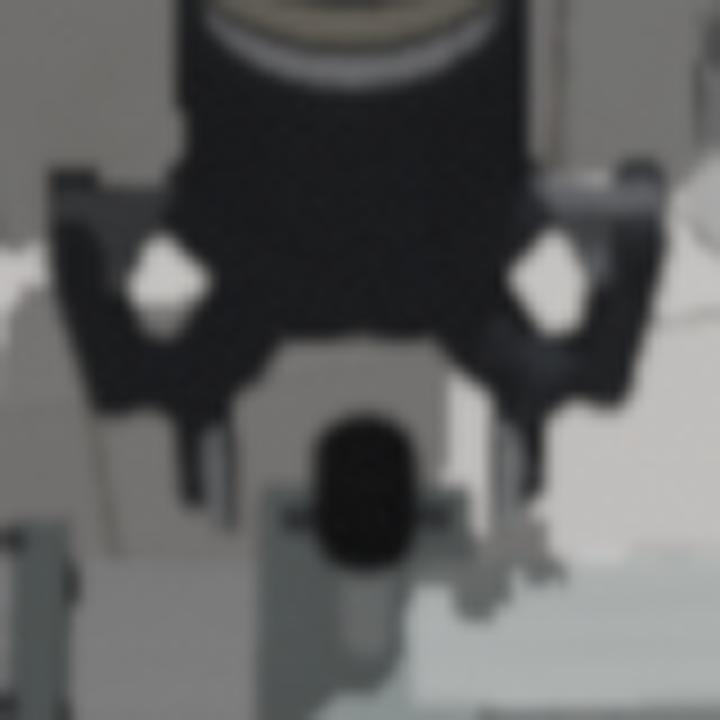

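carry_out --commands '[[[0.1, 0, 0, 0, 0, 0, 60], [0.2, 0, 0, 0, 0, 0, 60], [0.3, 0, 0, 0, 0, 0, 60], [0.3, 0, 0, 0, 0, 0, 40], [0.3, 0, 0, 0, 0, 0, 40]]]'

```text
t: 4.9
tcp_pos: [0.5862, 0.1399, 0.0351]
tool_rot: [-0.035, 0.706, 0.035, 0.706]
force: [-0.6, 0.3, -0.1]
finger_gap: 0.467
```

carry_out --commands '[[[0, 0, 0, 0, 0, 0, 15], [0, 0, 0, 0, 0, 0, 15], [0, 0, 0, 0, 0, 0, 15], [0, 0, 0, 0, 0, 0, 15], [0, 0, 0, 0, 0, 0, 15]]]' --force 30

```text
t: 5.4
tcp_pos: [0.5864, 0.1399, 0.0354]
tool_rot: [-0.035, 0.706, 0.035, 0.706]
force: [-0.3, -1.3, 2.1]
finger_gap: 0.29
```

Run:
```python
from mv import *
to(W(P,(-.13,0,.0345)),P[2]+np.pi)
snap('scene','scene5')
crop('scene5',230,130,80,80,9,'t3')
```

```text
t 5.4 p [0.5864 0.1399 0.0354] F [-0.3 -1.3  2.1] gap 0.29
d [0.035, 1.951, 0.021] [-0.007, 0.003, 0.001]
```

View pics/t3.png

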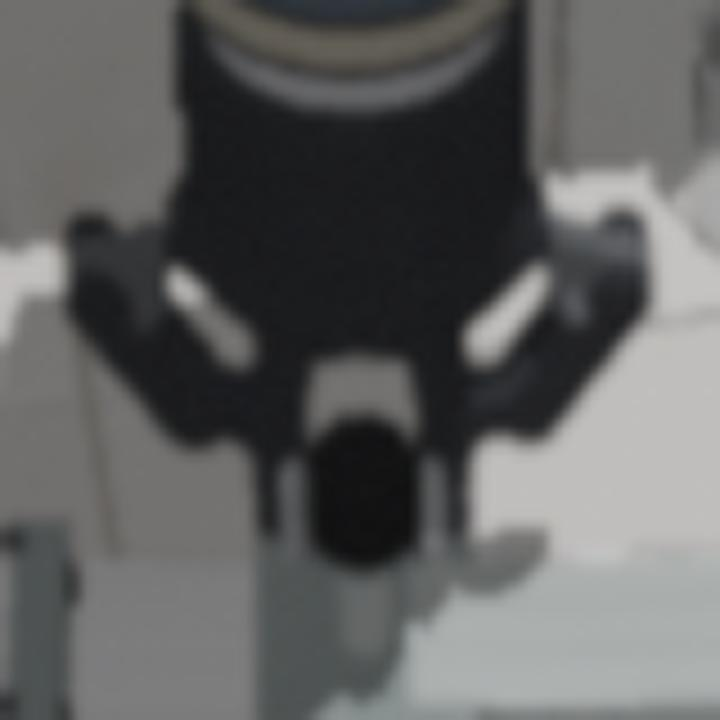

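The knob is now gripped (opening 24.8 mm, pads on both sides of it at t3 (300/430,500)). I'll stroke home slowly.

carry_out --commands '[[[0, 0.1, 0, 0, 0, 0, 15], [0, 0.25, 0, 0, 0, 0, 15], [0, 0.4, 0, 0, 0, 0, 15], [0, 0.55, 0, 0, 0, 0, 15], [0, 0.7, 0, 0, 0, 0, 15]]]'

```text
t: 5.95
tcp_pos: [0.5845, 0.1577, 0.0353]
tool_rot: [-0.035, 0.706, 0.035, 0.706]
force: [-1.7, -3.1, 3.7]
finger_gap: 0.296
```

carry_out --commands '[[[0, 0.15, 0, 0, 0, 0, 15], [0, 0.3, 0, 0, 0, 0, 15], [0, 0.45, 0, 0, 0, 0, 15], [0, 0.6, 0, 0, 0, 0, 15], [0, 0.75, 0, 0, 0, 0, 15]]]'

```text
t: 6.45
tcp_pos: [0.5826, 0.1764, 0.0354]
tool_rot: [-0.035, 0.706, 0.035, 0.706]
force: [-0.8, -2.3, 5.0]
finger_gap: 0.293
```

carry_out --commands '[[[0, 0.12, 0, 0, 0, 0, 15], [0, 0.24, 0, 0, 0, 0, 15], [0, 0.36, 0, 0, 0, 0, 15], [0, 0.48, 0, 0, 0, 0, 15], [0, 0.56, 0, 0, 0, 0, 15]]]'

```text
t: 6.95
tcp_pos: [0.5815, 0.1871, 0.0353]
tool_rot: [-0.038, 0.706, 0.034, 0.706]
force: [-0.8, -16.9, 5.8]
finger_gap: 0.298
```

Run:
```python
from mv import *
to(W(P,(-.13,0,.0345)),P[2]+np.pi)
snap('scene','scene6')
crop('scene6',215,130,110,80,7,'t3')
```

```text
t 6.95 p [0.5815 0.1871 0.0353] F [ -0.8 -16.9   5.8] gap 0.298
d [0.033, 0.053, 0.029] [0.023, -0.009, 0.064]
```

View pics/t3.png

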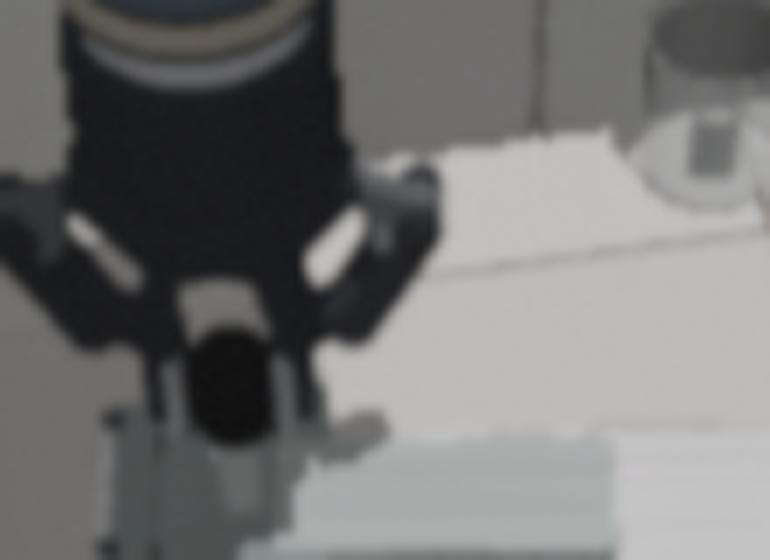

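Home stop reached (y force -17 N, motion stopped within 1.3 mm of the prediction). Now the full empty stroke forward at about 50 mm/s.

carry_out --commands '[[[0, -0.15, 0, 0, 0, 0, 15], [0, -0.3, 0, 0, 0, 0, 15], [0, -0.5, 0, 0, 0, 0, 15], [0, -0.7, 0, 0, 0, 0, 15], [0, -0.9, 0, 0, 0, 0, 15]]]'

```text
t: 7.5
tcp_pos: [0.5834, 0.1687, 0.0353]
tool_rot: [-0.034, 0.706, 0.036, 0.706]
force: [-1.6, 1.9, 4.6]
finger_gap: 0.294
```

carry_out --commands '[[[0, -0.2, 0, 0, 0, 0, 15], [0, -0.4, 0, 0, 0, 0, 15], [0, -0.6, 0, 0, 0, 0, 15], [0, -0.8, 0, 0, 0, 0, 15], [0, -1.0, 0, 0, 0, 0, 15]]]'

```text
t: 8.0
tcp_pos: [0.586, 0.1438, 0.0354]
tool_rot: [-0.034, 0.706, 0.035, 0.706]
force: [-0.7, 2.2, 4.9]
finger_gap: 0.294
```

carry_out --commands '[[[0, -0.2, 0, 0, 0, 0, 15], [0, -0.4, 0, 0, 0, 0, 15], [0, -0.6, 0, 0, 0, 0, 15], [0, -0.8, 0, 0, 0, 0, 15], [0, -1.0, 0, 0, 0, 0, 15]]]'

```text
t: 8.5
tcp_pos: [0.5885, 0.1189, 0.0353]
tool_rot: [-0.034, 0.706, 0.035, 0.706]
force: [-0.6, 2.5, 5.2]
finger_gap: 0.297
```

carry_out --commands '[[[0, -0.2, 0, 0, 0, 0, 15], [0, -0.4, 0, 0, 0, 0, 15], [0, -0.6, 0, 0, 0, 0, 15], [0, -0.8, 0, 0, 0, 0, 15], [0, -1.0, 0, 0, 0, 0, 15]]]'

```text
t: 9.0
tcp_pos: [0.5911, 0.094, 0.0353]
tool_rot: [-0.034, 0.706, 0.035, 0.706]
force: [-1.3, 2.9, 4.5]
finger_gap: 0.296
```

carry_out --commands '[[[0, -0.2, 0, 0, 0, 0, 15], [0, -0.4, 0, 0, 0, 0, 15], [0, -0.6, 0, 0, 0, 0, 15], [0, -0.8, 0, 0, 0, 0, 15], [0, -1.0, 0, 0, 0, 0, 15]]]'

```text
t: 9.5
tcp_pos: [0.5937, 0.0691, 0.0354]
tool_rot: [-0.034, 0.706, 0.035, 0.707]
force: [-0.8, 2.5, 5.8]
finger_gap: 0.294
```

carry_out --commands '[[[0, -0.2, 0, 0, 0, 0, 15], [0, -0.4, 0, 0, 0, 0, 15], [0, -0.6, 0, 0, 0, 0, 15], [0, -0.8, 0, 0, 0, 0, 15], [0, -1.0, 0, 0, 0, 0, 15]]]'

```text
t: 10.0
tcp_pos: [0.5962, 0.0442, 0.0354]
tool_rot: [-0.034, 0.706, 0.035, 0.707]
force: [0.3, 2.7, 4.8]
finger_gap: 0.293
```

Run:
```python
from mv import *
to([.5994,.0080,.0345],P[2]+np.pi)
```

```text
t 10.0 p [0.5962 0.0442 0.0354] F [0.3 2.7 4.8] gap 0.293
d [0.032, -1.454, -0.016] [-0.01, 0.012, -0.016]
```

carry_out --commands '[[[0, -0.2, 0, 0, 0, 0, 15], [0, -0.4, 0, 0, 0, 0, 15], [0, -0.6, 0, 0, 0, 0, 15], [0, -0.8, 0, 0, 0, 0, 15], [0, -1.0, 0, 0, 0, 0, 15]]]'

```text
t: 10.5
tcp_pos: [0.5988, 0.0192, 0.0354]
tool_rot: [-0.034, 0.706, 0.035, 0.707]
force: [0.0, 2.6, 4.1]
finger_gap: 0.291
```

carry_out --commands '[[[0, -0.2, 0, 0, 0, 0, 15], [0, -0.35, 0, 0, 0, 0, 15], [0, -0.45, 0, 0, 0, 0, 15], [0, -0.55, 0, 0, 0, 0, 15], [0, -0.6, 0, 0, 0, 0, 15]]]'

```text
t: 11.0
tcp_pos: [0.5999, 0.0078, 0.0353]
tool_rot: [-0.032, 0.706, 0.037, 0.707]
force: [1.6, 16.1, 6.2]
finger_gap: 0.296
```

Run:
```python
from mv import *
to([.5994,.0080,.0345],P[2]+np.pi)
snap('scene','scene7')
crop('scene7',260,120,180,110,4.4,'t3')
```

```text
t 11.0 p [0.5999 0.0078 0.0353] F [ 1.6 16.1  6.2] gap 0.296
d [0.034, 0.009, -0.019] [-0.036, 0.014, -0.078]
```

View pics/t3.png

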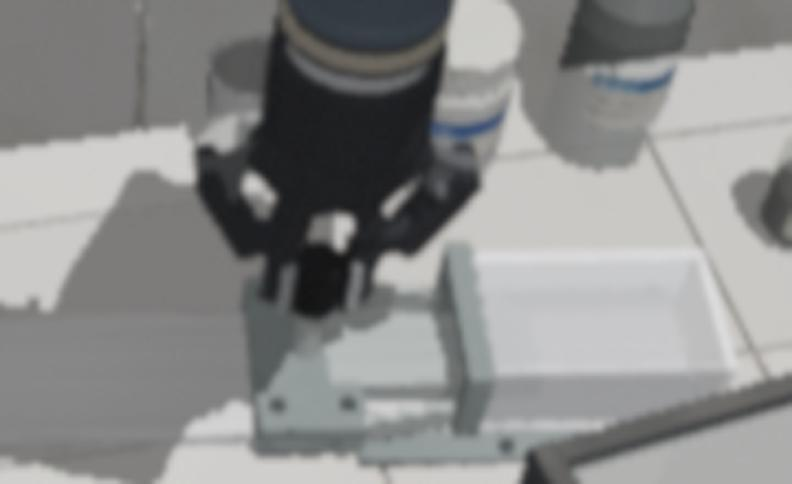

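Far stop reached (16 N, 0.2 mm from the predicted spot). Now fully home again, 7.4 units.

carry_out --commands '[[[0, 0.15, 0, 0, 0, 0, 15], [0, 0.3, 0, 0, 0, 0, 15], [0, 0.5, 0, 0, 0, 0, 15], [0, 0.7, 0, 0, 0, 0, 15], [0, 0.9, 0, 0, 0, 0, 15]]]'

```text
t: 11.55
tcp_pos: [0.5981, 0.0256, 0.0354]
tool_rot: [-0.035, 0.706, 0.035, 0.707]
force: [-0.1, -2.7, 4.9]
finger_gap: 0.293
```

carry_out --commands '[[[0, 0.2, 0, 0, 0, 0, 15], [0, 0.4, 0, 0, 0, 0, 15], [0, 0.6, 0, 0, 0, 0, 15], [0, 0.8, 0, 0, 0, 0, 15], [0, 1.0, 0, 0, 0, 0, 15]]]'

```text
t: 12.05
tcp_pos: [0.5955, 0.0507, 0.0353]
tool_rot: [-0.035, 0.706, 0.035, 0.707]
force: [1.0, -2.6, 4.5]
finger_gap: 0.294
```

carry_out --commands '[[[0, 0.2, 0, 0, 0, 0, 15], [0, 0.4, 0, 0, 0, 0, 15], [0, 0.6, 0, 0, 0, 0, 15], [0, 0.8, 0, 0, 0, 0, 15], [0, 1.0, 0, 0, 0, 0, 15]]]'

```text
t: 12.55
tcp_pos: [0.593, 0.0756, 0.0353]
tool_rot: [-0.035, 0.706, 0.035, 0.706]
force: [0.5, -3.0, 5.4]
finger_gap: 0.293
```

carry_out --commands '[[[0, 0.2, 0, 0, 0, 0, 15], [0, 0.4, 0, 0, 0, 0, 15], [0, 0.6, 0, 0, 0, 0, 15], [0, 0.8, 0, 0, 0, 0, 15], [0, 1.0, 0, 0, 0, 0, 15]]]'

```text
t: 13.05
tcp_pos: [0.5904, 0.1005, 0.0353]
tool_rot: [-0.035, 0.706, 0.035, 0.706]
force: [0.3, -1.8, 6.3]
finger_gap: 0.297
```

carry_out --commands '[[[0, 0.2, 0, 0, 0, 0, 15], [0, 0.4, 0, 0, 0, 0, 15], [0, 0.6, 0, 0, 0, 0, 15], [0, 0.8, 0, 0, 0, 0, 15], [0, 1.0, 0, 0, 0, 0, 15]]]'

```text
t: 13.55
tcp_pos: [0.5879, 0.1253, 0.0353]
tool_rot: [-0.035, 0.706, 0.035, 0.706]
force: [0.7, -2.4, 6.5]
finger_gap: 0.292
```

carry_out --commands '[[[0, 0.2, 0, 0, 0, 0, 15], [0, 0.4, 0, 0, 0, 0, 15], [0, 0.6, 0, 0, 0, 0, 15], [0, 0.8, 0, 0, 0, 0, 15], [0, 1.0, 0, 0, 0, 0, 15]]]'

```text
t: 14.05
tcp_pos: [0.5853, 0.1502, 0.0353]
tool_rot: [-0.035, 0.706, 0.035, 0.706]
force: [0.2, -1.8, 6.2]
finger_gap: 0.292
```

carry_out --commands '[[[0, 0.2, 0, 0, 0, 0, 15], [0, 0.4, 0, 0, 0, 0, 15], [0, 0.6, 0, 0, 0, 0, 15], [0, 0.8, 0, 0, 0, 0, 15], [0, 1.0, 0, 0, 0, 0, 15]]]'

```text
t: 14.55
tcp_pos: [0.5827, 0.1751, 0.0354]
tool_rot: [-0.035, 0.706, 0.035, 0.706]
force: [-0.4, -2.7, 5.8]
finger_gap: 0.295
```

carry_out --commands '[[[0, 0.15, 0, 0, 0, 0, 15], [0, 0.28, 0, 0, 0, 0, 15], [0, 0.38, 0, 0, 0, 0, 15], [0, 0.46, 0, 0, 0, 0, 15], [0, 0.5, 0, 0, 0, 0, 15]]]'

```text
t: 15.05
tcp_pos: [0.5815, 0.187, 0.0353]
tool_rot: [-0.036, 0.706, 0.035, 0.706]
force: [-0.1, -6.2, 6.0]
finger_gap: 0.302
```

Run:
```python
from mv import *
to([.5815,.1871,.0345],P[2]+np.pi)
```

```text
t 15.05 p [0.5815 0.187  0.0353] F [-0.1 -6.2  6. ] gap 0.302
d [0.034, 0.003, 0.001] [-0.0, -0.002, 0.014]
```

carry_out --commands '[[[0, 0.04, 0, 0, 0, 0, 15], [0, 0.08, 0, 0, 0, 0, 15], [0, 0.08, 0, 0, 0, 0, 15], [0, 0.08, 0, 0, 0, 0, 70], [0, 0, 0, 0, 0, 0, 70]]]'

```text
t: 15.55
tcp_pos: [0.5805, 0.188, 0.0343]
tool_rot: [-0.035, 0.707, 0.035, 0.706]
force: [0.5, -1.1, 0.2]
finger_gap: 0.622
```

carry_out --commands '[[[0, 0, 0, 0, 0, 0, 70], [0, 0, 0, 0, 0, 0, 70], [-0.8, 0, 0, 0, 0, 0, 70], [-2.0, 0, 0, 0, 0, 0, 70], [-3.6, 0, 0, 0, 0, 0, 70]]]'

```text
t: 16.05
tcp_pos: [0.5796, 0.1876, 0.1241]
tool_rot: [-0.035, 0.708, 0.035, 0.704]
force: [0.6, 0.3, 0.1]
finger_gap: 0.82
```

Run:
```python
from mv import *
snap('scene','scene8')
crop('scene8',170,90,200,150,4,'t3')
# dish: several jaw yaws
for y in (P[2]+np.pi, np.pi/2, np.deg2rad(60), np.deg2rad(0), P[2]+np.pi/2): print(np.degrees(y)); to([.425,.287,.11],y)
```

```text
95.707951855919
t 16.1 p [0.5851 0.1886 0.1322] F [1.  0.4 3.9] gap 0.822
d [0.832, 4.554, -5.988] [-0.0, 0.112, -0.007]
90.0
t 16.1 p [0.5851 0.1886 0.1322] F [1.  0.4 3.9] gap 0.822
d [0.832, 4.554, -5.988] [1.141, 0.111, -0.013]
59.99999999999999
t 16.1 p [0.5851 0.1886 0.1322] F [1.  0.4 3.9] gap 0.822
d [0.832, 4.554, -5.988] [7.141, 0.106, -0.042]
0.0
t 16.1 p [0.5851 0.1886 0.1322] F [1.  0.4 3.9] gap 0.822
d [0.832, 4.554, -5.988] [19.141, 0.078, -0.099]
5.70795185591901
t 16.1 p [0.5851 0.1886 0.1322] F [1.  0.4 3.9] gap 0.822
d [0.832, 4.554, -5.988] [17.999, 0.082, -0.093]
```

View pics/t3.png

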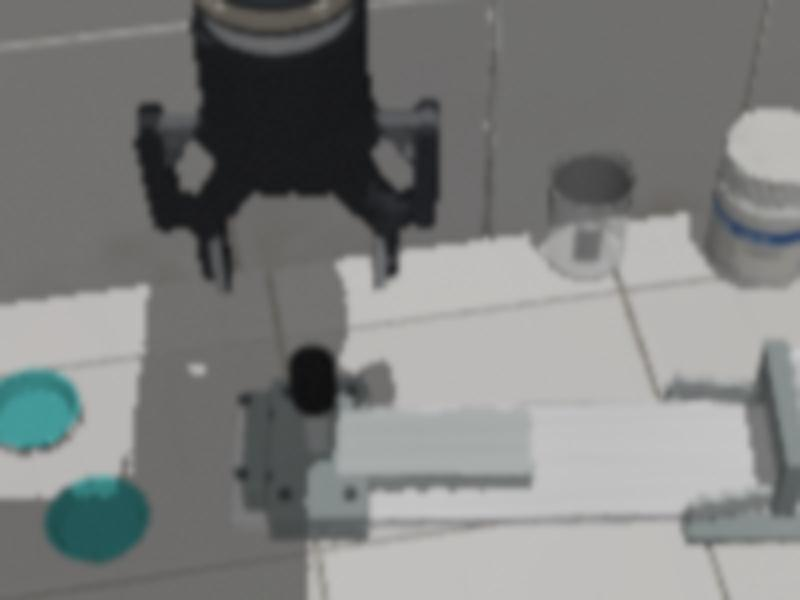

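Carriage is home (saddle against the block, t3 (265,450)). Next is the dish; I'll turn the jaws to lie across the feeder (yaw ≈ 6°).

carry_out --commands '[[[0, 0.6, -0.8, 1.5, 0, 0, 85], [0, 1.5, -2.0, 3.1, 0, 0, 85], [0, 2.5, -3.3, 4.7, 0, 0, 85], [0, 3.5, -4.6, 6.3, 0, 0, 85], [0, 4.3, -5.7, 8.0, 0, 0, 85]]]'

```text
t: 16.6
tcp_pos: [0.4268, 0.2813, 0.125]
tool_rot: [0.211, 0.675, -0.211, 0.675]
force: [0.4, 0.8, 0.1]
finger_gap: 0.992
```

Run:
```python
from mv import *
to([.425,.287,.06],P[2]+np.pi/2)
```

```text
t 16.6 p [0.4268 0.2813 0.125 ] F [0.4 0.8 0.1] gap 0.992
d [2.601, 0.146, -0.185] [9.929, -0.008, 0.008]
```

carry_out --commands '[[[0.2, 0, 0, 1.6, 0, 0, 85], [0.5, 0.05, -0.1, 3.3, 0, 0, 85], [1.0, 0.1, -0.15, 5.0, 0, 0, 85], [1.6, 0.15, -0.2, 6.6, 0, 0, 85], [1.9, 0.15, -0.2, 8.2, 0, 0, 85]]]'

```text
t: 17.1
tcp_pos: [0.4263, 0.2866, 0.0766]
tool_rot: [0.433, 0.559, -0.434, 0.558]
force: [-1.0, -0.2, 1.0]
finger_gap: 0.993
```

carry_out --commands '[[[0, 0, 0, 1.2, 0, 0, 85], [0, 0, 0, 1.8, 0, 0, 85], [0, 0, 0, 1.8, 0, 0, 85], [0, 0, 0, 1.8, 0, 0, 85], [0, 0, 0, 1.8, 0, 0, 85]]]'

```text
t: 17.6
tcp_pos: [0.4271, 0.2864, 0.0777]
tool_rot: [0.475, 0.524, -0.474, 0.524]
force: [-0.6, -0.8, -0.4]
finger_gap: 0.991
```

Run:
```python
from mv import *
to([.425,.287,.0],P[2]+np.pi/2)
snap('scene','scene9');snap('top','top9')
crop('scene9',130,170,160,150,5,'t3');crop('top9',130,180,160,120,5,'t4')
```

```text
t 17.6 p [0.4271 0.2864 0.0777] F [-0.6 -0.8 -0.4] gap 0.991
d [3.109, -0.082, -0.032] [0.003, -0.002, -0.003]
```

View pics/t3.png

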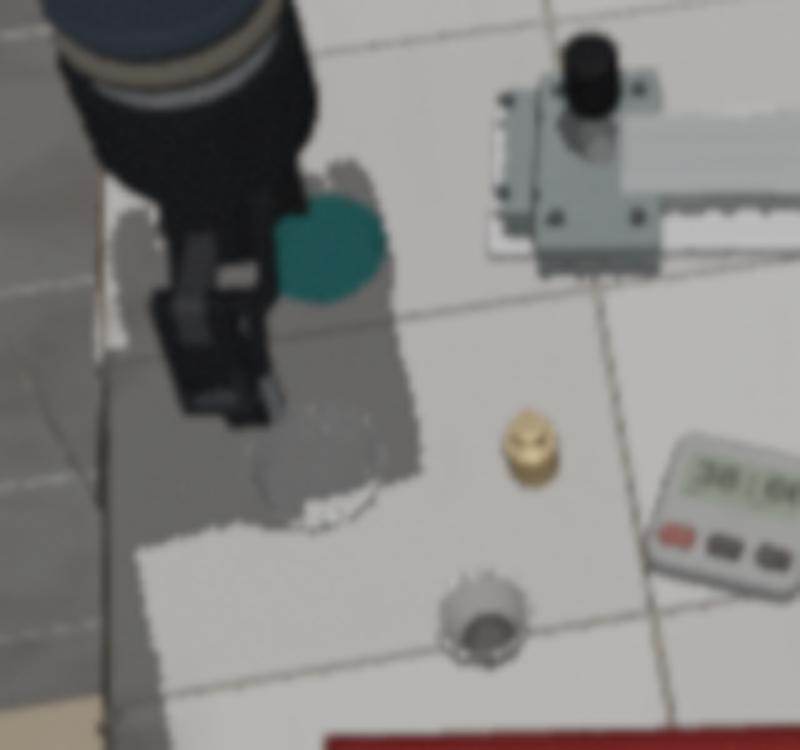

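View pics/t4.png

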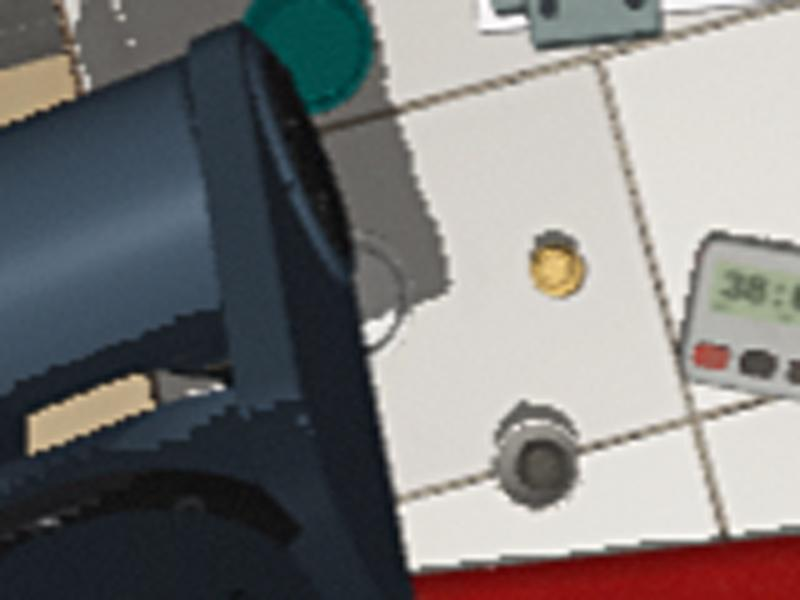

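Run:
```python
from mv import *
s=load('scene9');p=np.array([.4271,.2864,.0777]);r=Rd(P[2]+np.pi/2);y=r.as_matrix()[:,1];z=r.as_matrix()[:,2];print(y,z)
for off in (0,.0326):
  for sy in(-.0427,-.053):
   for w in (-.011,.011):
    q=p+y*sy+z*w+[0,0,.013+off]; print(off,sy,w,((w2px(s,q)[0]-[130,170]+.5)*5-.5).round(0))
  print('center',((w2px(s,p+[0,0,.013+off])[0]-[130,170]+.5)*5-.5).round(0))
```

```text
[0.99504178 0.09945785 0.        ] [ 0.09945785 -0.99504178  0.        ]
0 -0.0427 -0.011 [244. 462.]
0 -0.0427 0.011 [304. 460.]
0 -0.053 -0.011 [241. 486.]
0 -0.053 0.011 [301. 485.]
center [286. 363.]
0.0326 -0.0427 -0.011 [227. 418.]
0.0326 -0.0427 0.011 [288. 416.]
0.0326 -0.053 -0.011 [224. 443.]
0.0326 -0.053 0.011 [285. 441.]
center [271. 317.]
```

carry_out --commands '[[[0.7, -0.05, 0, 0, 0, 0, 85], [1.5, -0.08, -0.03, 0, 0, 0, 85], [2.3, -0.08, -0.03, 0, 0, 0, 85], [3.0, -0.08, -0.03, 0, 0, 0, 85], [3.4, -0.08, -0.03, 0, 0, 0, 85]]]'

```text
t: 18.2
tcp_pos: [0.4245, 0.2866, -0.0085]
tool_rot: [0.474, 0.524, -0.475, 0.524]
force: [0.4, -0.4, 0.2]
finger_gap: 0.997
```

carry_out --commands '[[[0.1, 0, 0, 0, 0, 0, 85], [0.2, 0, 0, 0, 0, 0, 85], [0.2, 0, 0, 0, 0, 0, 85], [0.2, 0, 0, 0, 0, 0, 85], [0.2, 0, 0, 0, 0, 0, 85]]]'

```text
t: 18.7
tcp_pos: [0.4254, 0.287, -0.0117]
tool_rot: [0.475, 0.524, -0.474, 0.524]
force: [-0.6, -0.9, 0.1]
finger_gap: 0.994
```

Run:
```python
from mv import *
to([.425,.287,-.035],P[2]+np.pi/2)
snap('scene','scene10')
crop('scene10',130,190,120,100,7,'t3')
```

```text
t 18.7 p [ 0.4254  0.287  -0.0117] F [-0.6 -0.9  0.1] gap 0.994
d [0.931, -0.019, -0.001] [-0.006, -0.004, -0.014]
```

View pics/t3.png

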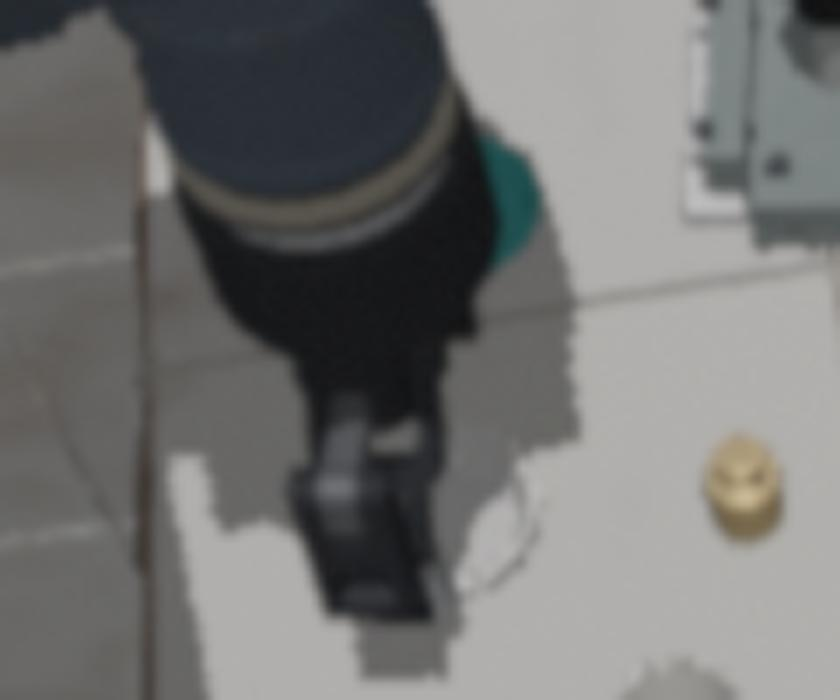

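carry_out --commands '[[[0.15, 0, 0, 0, 0, 0, 85], [0.3, 0, 0, 0, 0, 0, 85], [0.45, 0, 0, 0, 0, 0, 85], [0.6, 0, 0, 0, 0, 0, 85], [0.6, 0, 0, 0, 0, 0, 85]]]'

```text
t: 19.25
tcp_pos: [0.4246, 0.2866, -0.028]
tool_rot: [0.474, 0.524, -0.475, 0.524]
force: [-0.4, -0.3, -0.3]
finger_gap: 0.993
```

Run:
```python
from mv import *
to([.425,.287,-.035],P[2]+np.pi/2)
snap('scene','scene11')
crop('scene11',130,190,120,100,7,'t3')
s=load('scene11')
for z in (0,.02,.03): print(((w2px(s,W([.425,.287,P[2]],(0,-.0427,z)))[0]-[130,190]+.5)*7-.5).round(0))
```

```text
t 19.25 p [ 0.4246  0.2866 -0.028 ] F [-0.4 -0.3 -0.3] gap 0.993
d [0.278, 0.018, -0.014] [-0.008, 0.004, 0.014]
[437. 664.]
[425. 633.]
[419. 617.]
```

View pics/t3.png

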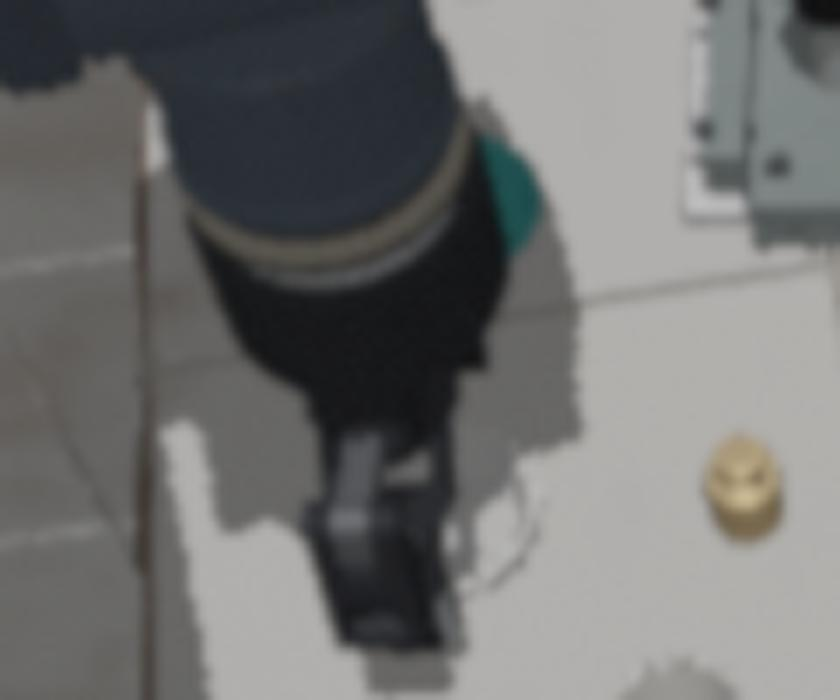

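carry_out --commands '[[[0.1, 0, 0, 0, 0, 0, 85], [0.2, 0, 0, 0, 0, 0, 85], [0.25, 0, 0, 0, 0, 0, 85], [0.25, 0, 0, 0, 0, 0, 72], [0.25, 0, 0, 0, 0, 0, 72]]]' --force 20

```text
t: 19.8
tcp_pos: [0.425, 0.2868, -0.0336]
tool_rot: [0.475, 0.524, -0.475, 0.524]
force: [-0.0, 0.4, -0.8]
finger_gap: 0.842
```

Run:
```python
from mv import *
to([.425,.287,-.035],P[2]+np.pi/2)
snap('scene','scene12')
crop('scene12',160,220,60,60,10,'t3')
```

```text
t 19.8 p [ 0.425   0.2868 -0.0336] F [-0.   0.4 -0.8] gap 0.842
d [0.056, 0.0, -0.008] [-0.007, 0.0, 0.0]
```

View pics/t3.png

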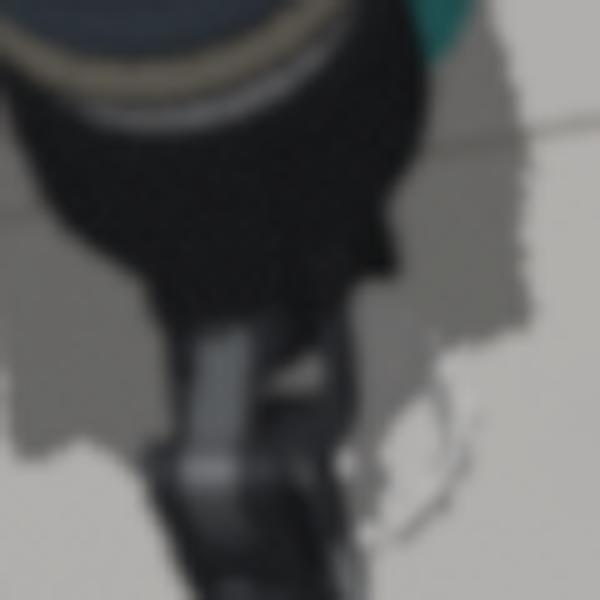

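Not in contact yet. I'll close gently on the rim and read the opening.

carry_out --commands '[[[0, 0, 0, 0, 0, 0, 64], [0, 0, 0, 0, 0, 0, 58], [0, 0, 0, 0, 0, 0, 54], [0, 0, 0, 0, 0, 0, 54], [0, 0, 0, 0, 0, 0, 54]]]' --force 20

```text
t: 20.35
tcp_pos: [0.4251, 0.2868, -0.033]
tool_rot: [0.475, 0.524, -0.475, 0.524]
force: [-0.7, -2.0, 5.4]
finger_gap: 0.646
```

Run:
```python
from mv import *
to([.425,.287,-.035],P[2]+np.pi/2)
snap('scene','scene13')
crop('scene13',150,220,80,80,9,'t3')
```

```text
t 20.35 p [ 0.4251  0.2868 -0.033 ] F [-0.7 -2.   5.4] gap 0.646
d [0.08, -0.004, -0.007] [-0.007, -0.001, -0.005]
```

View pics/t3.png

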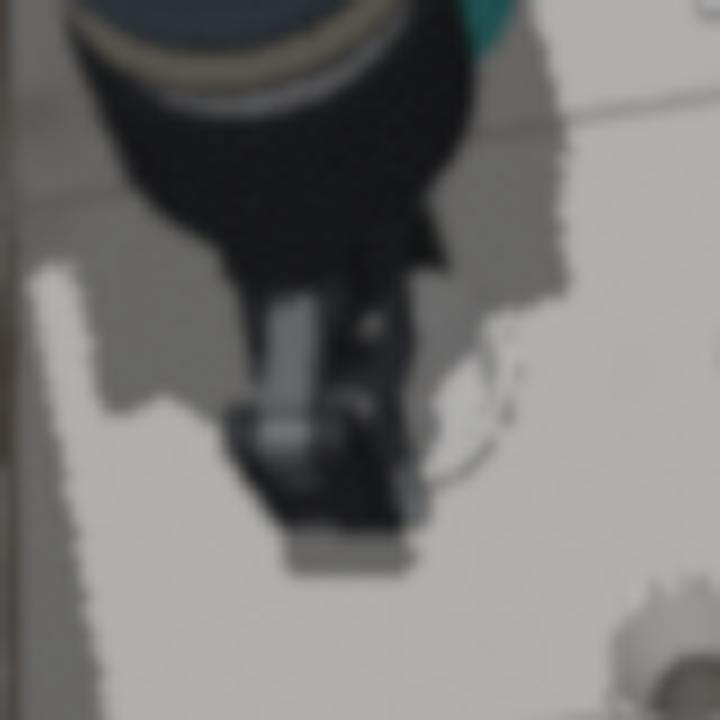

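carry_out --commands '[[[0, 0, 0, 0, 0, 0, 50], [0, 0, 0, 0, 0, 0, 50], [0, 0, 0, 0, 0, 0, 50], [0, 0, 0, 0, 0, 0, 50], [0, 0, 0, 0, 0, 0, 50]]]' --force 20

```text
t: 20.9
tcp_pos: [0.4251, 0.2868, -0.033]
tool_rot: [0.475, 0.524, -0.475, 0.524]
force: [-1.5, -1.5, 5.5]
finger_gap: 0.645
```

Run:
```python
from mv import *
to([.425,.287,-.035],P[2]+np.pi/2)
```

```text
t 20.9 p [ 0.4251  0.2868 -0.033 ] F [-1.5 -1.5  5.5] gap 0.645
d [0.08, -0.002, -0.007] [-0.008, -0.001, -0.004]
```

carry_out --commands '[[[-0.1, 0, 0, 0, 0, 0, 50], [-0.4, 0, 0, 0, 0, 0, 50], [-0.8, 0, 0, 0, 0, 0, 50], [-1.4, 0, 0, 0, 0, 0, 50], [-2.0, 0, 0, 0, 0, 0, 50]]]'

```text
t: 21.4
tcp_pos: [0.425, 0.2868, 0.0174]
tool_rot: [0.475, 0.524, -0.475, 0.524]
force: [-0.0, -0.5, 0.2]
finger_gap: 0.646
```

Run:
```python
from mv import *
b=W(P,(.05,0,.06));print(b)
to(b,P[2]+np.pi/2)
snap('scene','scene14')
crop('scene14',150,190,100,100,7,'t3')
```

```text
[0.59994591 0.00935378 0.06      ]
t 21.4 p [0.425  0.2868 0.0174] F [-0.  -0.5  0.2] gap 0.646
d [-1.705, 5.868, 11.734] [-0.007, 0.001, 0.001]
```

View pics/t3.png

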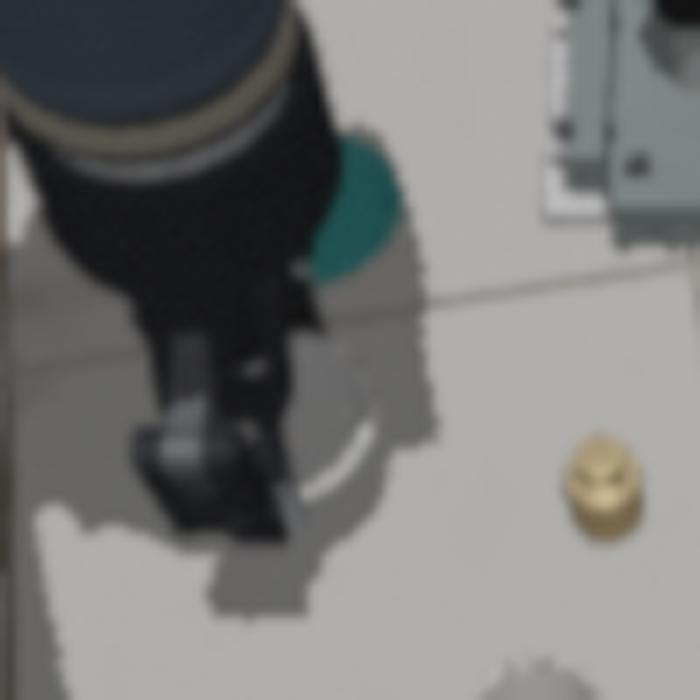

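The dish is held and level: the bright rim arc at t3 (340,460) moved up with the fingers. I'll lift it clear of the knob and carry it over to the bay.

carry_out --commands '[[[-0.7, 0, 0, 0, 0, 0, 50], [-1.5, 0, 0, 0, 0, 0, 50], [-2.4, 0.2, 0.4, 0, 0, 0, 50], [-2.9, 0.6, 1.2, 0, 0, 0, 50], [-3.0, 1.2, 2.4, 0, 0, 0, 50]]]'

```text
t: 21.95
tcp_pos: [0.4614, 0.2308, 0.0934]
tool_rot: [0.475, 0.524, -0.473, 0.525]
force: [0.4, -0.8, -0.1]
finger_gap: 0.647
```

carry_out --commands '[[[0, 0.6, 1.3, 0, 0, 0, 50], [0, 1.2, 2.6, 0, 0, 0, 50], [0, 1.9, 3.9, 0, 0, 0, 50], [0, 2.6, 5.2, 0, 0, 0, 50], [0, 3.2, 6.4, 0, 0, 0, 50]]]'

```text
t: 22.45
tcp_pos: [0.5572, 0.0772, 0.0917]
tool_rot: [0.475, 0.524, -0.475, 0.524]
force: [0.6, -0.4, 0.3]
finger_gap: 0.647
```

carry_out --commands '[[[0, 0.5, 1.0, 0, 0, 0, 50], [0, 0.9, 1.8, 0, 0, 0, 50], [0, 1.2, 2.4, 0, 0, 0, 50], [0, 1.4, 2.8, 0, 0, 0, 50], [0, 1.45, 2.9, 0, 0, 0, 50]]]'

```text
t: 22.95
tcp_pos: [0.6, 0.0095, 0.0914]
tool_rot: [0.475, 0.524, -0.475, 0.524]
force: [-0.2, -0.2, 0.4]
finger_gap: 0.648
```

Run:
```python
from mv import *
b=W(P,(.05,0,-.023));print(b)
to(b,P[2]+np.pi/2)
snap('scene','scene15');snap('top','top15')
crop('scene15',250,100,130,110,6,'t3');crop('top15',260,90,130,110,6,'t4')
```

```text
[ 0.59994591  0.00935378 -0.023     ]
t 22.95 p [0.6    0.0095 0.0914] F [-0.2 -0.2  0.4] gap 0.648
d [4.578, -0.003, 0.004] [-0.018, 0.001, -0.005]
```

View pics/t3.png

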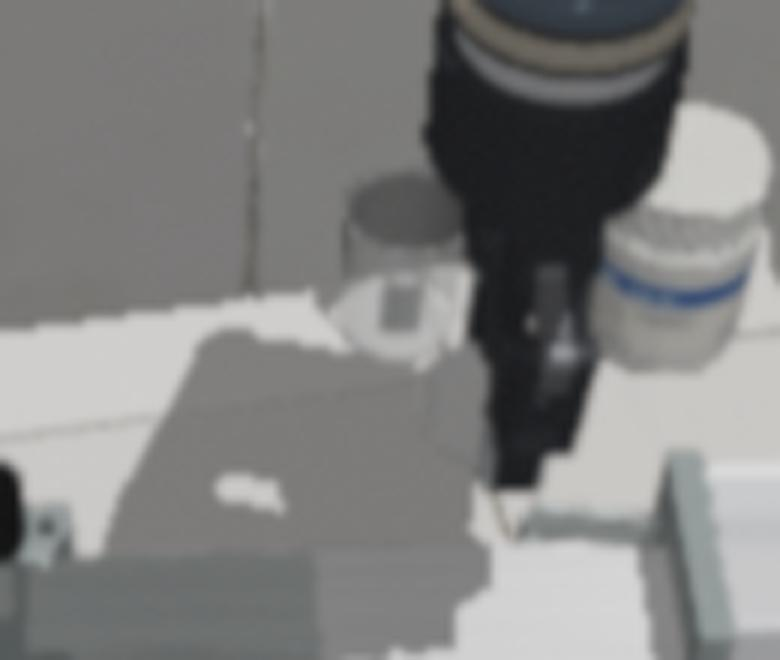

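View pics/t4.png

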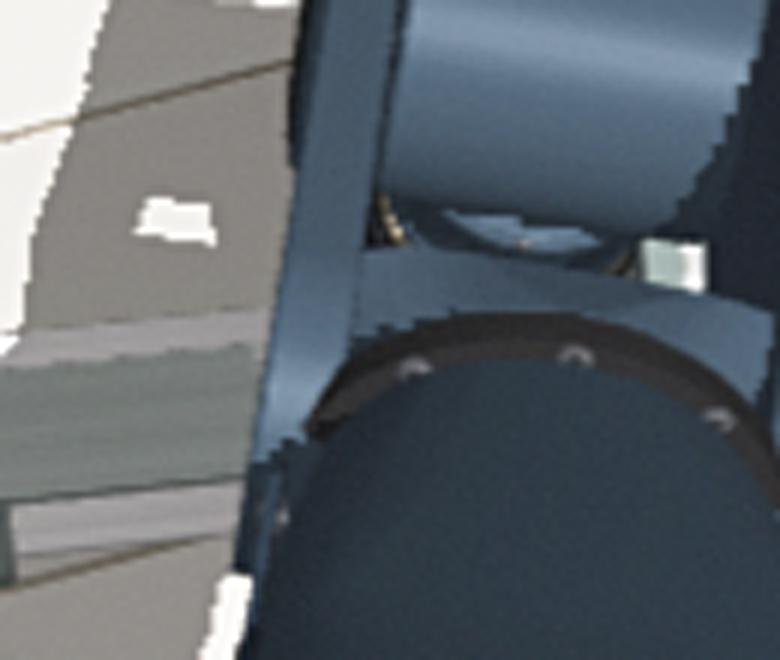

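carry_out --commands '[[[0.6, 0, 0, 0, 0, 0, 50], [1.5, 0, 0, 0, 0, 0, 50], [2.4, 0, 0, 0, 0, 0, 50], [3.2, 0, 0, 0, 0, 0, 50], [3.8, 0, 0, 0, 0, 0, 50]]]'

```text
t: 23.55
tcp_pos: [0.5981, 0.0116, -0.0048]
tool_rot: [0.474, 0.525, -0.475, 0.524]
force: [-0.0, 0.2, -0.2]
finger_gap: 0.646
```

carry_out --commands '[[[0.25, 0, 0, 0, 0, 0, 50], [0.45, 0, 0, 0, 0, 0, 50], [0.6, 0, 0, 0, 0, 0, 50], [0.68, 0, 0, 0, 0, 0, 50], [0.68, 0, 0, 0, 0, 0, 50]]]'

```text
t: 24.05
tcp_pos: [0.5998, 0.0101, -0.0203]
tool_rot: [0.475, 0.524, -0.475, 0.524]
force: [0.8, -0.1, -0.2]
finger_gap: 0.646
```

Run:
```python
from mv import *
b=W(P,(.05,0,-.023))
to(b,P[2]+np.pi/2)
snap('scene','scene16')
crop('scene16',270,130,120,100,7,'t3')
```

```text
t 24.05 p [ 0.5998  0.0101 -0.0203] F [ 0.8 -0.1 -0.2] gap 0.646
d [0.109, 0.005, 0.031] [-0.008, 0.002, -0.007]
```

View pics/t3.png

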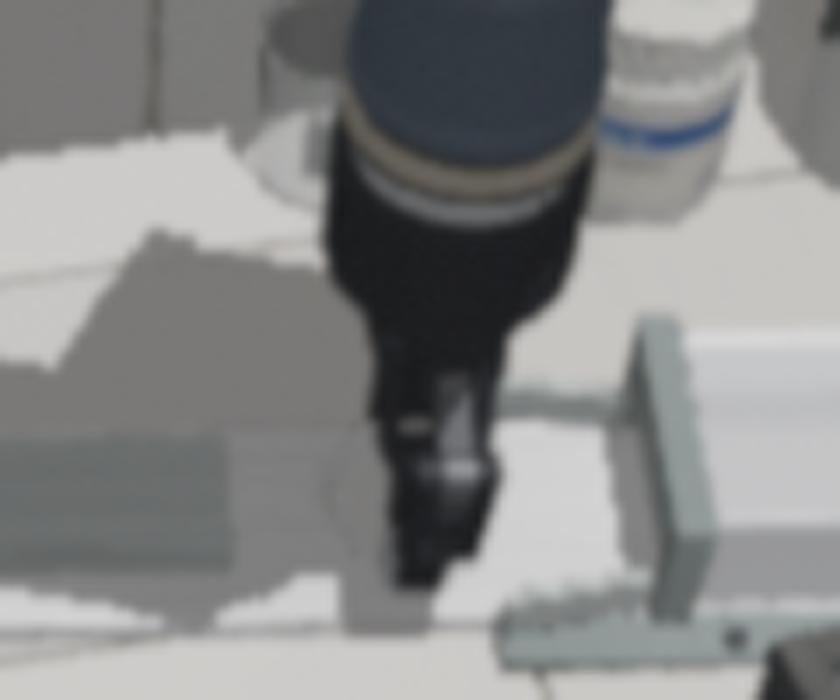

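carry_out --commands '[[[0.05, 0, 0, 0, 0, 0, 50], [0.1, 0, 0, 0, 0, 0, 50], [0.12, 0, 0, 0, 0, 0, 50], [0.12, 0, 0, 0, 0, 0, 50], [0.12, 0, 0, 0, 0, 0, 50]]]'

```text
t: 24.6
tcp_pos: [0.5998, 0.0101, -0.023]
tool_rot: [0.475, 0.524, -0.475, 0.524]
force: [-0.0, -0.0, 5.9]
finger_gap: 0.647
```

Contact at 5.9 N, exactly at the expected height. Release.

carry_out --commands '[[[0, 0, 0, 0, 0, 0, 60], [0, 0, 0, 0, 0, 0, 70], [0, 0, 0, 0, 0, 0, 80], [0, 0, 0, 0, 0, 0, 80], [0, 0, 0, 0, 0, 0, 80]]]'

```text
t: 25.1
tcp_pos: [0.5993, 0.0103, -0.0238]
tool_rot: [0.475, 0.524, -0.475, 0.524]
force: [0.6, -0.3, -0.3]
finger_gap: 0.934
```

carry_out --commands '[[[-0.3, 0, 0, 0, 0, 0, 80], [-0.8, 0, 0, 0, 0, 0, 80], [-1.5, 0, 0, 0, 0, 0, 80], [-2.5, 0, 0, 0, 0, 0, 80], [-3.8, 0, 0, 0, 0, 0, 80]]]'

```text
t: 25.6
tcp_pos: [0.5986, 0.0103, 0.0724]
tool_rot: [0.474, 0.525, -0.475, 0.524]
force: [0.1, -0.2, -0.3]
finger_gap: 0.933
```

Run:
```python
from mv import *
to([.5815,.1871,.115],P[2]+np.pi)
snap('scene','scene17')
crop('scene17',220,130,180,100,4.4,'t3')
```

```text
t 25.6 p [0.5986 0.0103 0.0724] F [ 0.1 -0.2 -0.3] gap 0.933
d [-1.702, 0.014, -7.105] [-18.007, -0.019, 0.011]
```

View pics/t3.png

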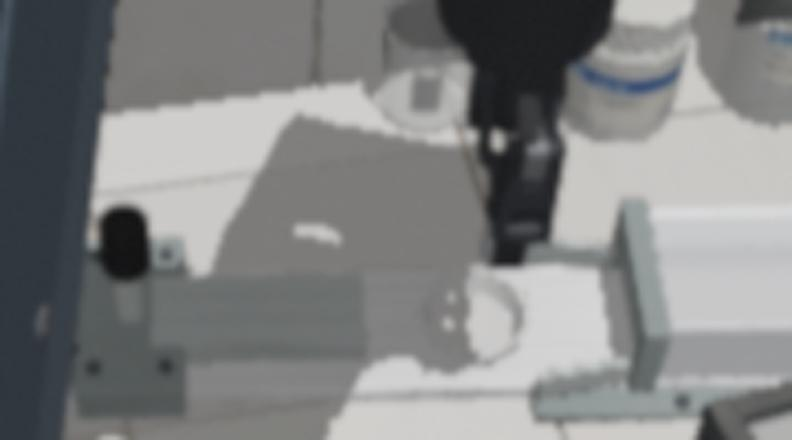

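The dish stands on the way at t3 (475,317), between bar and flap. Now back to the knob.

carry_out --commands '[[[-0.8, 0, 0, -1.6, 0, 0, 70], [-1.5, 0, -0.6, -3.3, 0, 0, 70], [-1.7, 0, -1.6, -5.0, 0, 0, 70], [-1.7, 0, -2.8, -6.7, 0, 0, 70], [-1.7, 0, -4.0, -8.4, 0, 0, 70]]]'

```text
t: 26.15
tcp_pos: [0.59, 0.1104, 0.1156]
tool_rot: [0.254, 0.659, -0.253, 0.661]
force: [0.4, -0.8, 0.1]
finger_gap: 0.825
```

Run:
```python
from mv import *
to([.5815,.1871,.115],P[2]+np.pi)
```

```text
t 26.15 p [0.59   0.1104 0.1156] F [ 0.4 -0.8  0.1] gap 0.825
d [0.025, 2.05, -2.308] [-9.548, 0.029, -0.01]
```

carry_out --commands '[[[0, 0.5, -0.6, -1.6, 0, 0, 70], [0, 1.0, -1.2, -3.2, 0, 0, 70], [0, 1.5, -1.7, -4.9, 0, 0, 70], [0, 1.9, -2.1, -6.5, 0, 0, 70], [0, 2.05, -2.3, -8.1, 0, 0, 70]]]'

```text
t: 26.65
tcp_pos: [0.5817, 0.1878, 0.1151]
tool_rot: [0.009, 0.706, -0.009, 0.708]
force: [0.3, -0.2, -0.0]
finger_gap: 0.82
```

carry_out --commands '[[[0, 0, 0, -1.1, 0, 0, 70], [0, 0, 0, -1.4, 0, 0, 70], [0, 0, 0, -1.4, 0, 0, 70], [0, 0, 0, -1.4, 0, 0, 70], [0, 0, 0, -1.4, 0, 0, 70]]]'

```text
t: 27.15
tcp_pos: [0.5816, 0.186, 0.1141]
tool_rot: [-0.031, 0.706, 0.031, 0.706]
force: [0.5, 0.4, -1.0]
finger_gap: 0.817
```

Run:
```python
from mv import *
to([.5815,.1871,.0353],P[2]+np.pi)
```

```text
t 27.15 p [0.5816 0.186  0.1141] F [ 0.5  0.4 -1. ] gap 0.817
d [3.153, 0.042, -0.003] [-0.122, 0.002, -0.0]
```

carry_out --commands '[[[0.8, 0.04, 0, -0.1, 0, 0, 70], [1.6, 0.04, 0, -0.12, 0, 0, 70], [2.4, 0.04, 0, -0.12, 0, 0, 70], [3.0, 0.04, 0, -0.12, 0, 0, 70], [3.15, 0.04, 0, -0.12, 0, 0, 70]]]'

```text
t: 27.65
tcp_pos: [0.5802, 0.1869, 0.0333]
tool_rot: [-0.035, 0.707, 0.035, 0.705]
force: [-0.1, -0.6, -0.5]
finger_gap: 0.819
```

carry_out --commands '[[[0, 0, 0, 0, 0, 0, 50], [0, 0, 0, 0, 0, 0, 15], [0, 0, 0, 0, 0, 0, 15], [0, 0, 0, 0, 0, 0, 15], [0, 0, 0, 0, 0, 0, 15]]]' --force 30

```text
t: 28.15
tcp_pos: [0.5824, 0.1871, 0.0363]
tool_rot: [-0.036, 0.705, 0.036, 0.707]
force: [0.0, -1.2, 5.1]
finger_gap: 0.296
```

Run:
```python
from mv import *
to([.5994,.0080,.0353],P[2]+np.pi)
```

```text
t 28.15 p [0.5824 0.1871 0.0363] F [ 0.  -1.2  5.1] gap 0.296
d [0.044, -7.194, -0.045] [0.015, 0.025, 0.006]
```

carry_out --commands '[[[0, -0.1, 0, 0, 0, 0, 15], [0, -0.25, 0, 0, 0, 0, 15], [0, -0.4, 0, 0, 0, 0, 15], [0, -0.55, 0, 0, 0, 0, 15], [0, -0.7, 0, 0, 0, 0, 15]]]'

```text
t: 28.65
tcp_pos: [0.5841, 0.1708, 0.0363]
tool_rot: [-0.035, 0.705, 0.036, 0.707]
force: [-0.6, 3.1, 5.7]
finger_gap: 0.295
```

carry_out --commands '[[[0, -0.15, 0, 0, 0, 0, 15], [0, -0.3, 0, 0, 0, 0, 15], [0, -0.45, 0, 0, 0, 0, 15], [0, -0.6, 0, 0, 0, 0, 15], [0, -0.75, 0, 0, 0, 0, 15]]]'

```text
t: 29.15
tcp_pos: [0.586, 0.1521, 0.0363]
tool_rot: [-0.035, 0.705, 0.036, 0.707]
force: [-2.0, 2.3, 6.4]
finger_gap: 0.295
```

carry_out --commands '[[[0, -0.15, 0, 0, 0, 0, 15], [0, -0.3, 0, 0, 0, 0, 15], [0, -0.45, 0, 0, 0, 0, 15], [0, -0.6, 0, 0, 0, 0, 15], [0, -0.75, 0, 0, 0, 0, 15]]]'

```text
t: 29.65
tcp_pos: [0.5879, 0.1334, 0.0363]
tool_rot: [-0.035, 0.705, 0.036, 0.707]
force: [-0.5, 2.3, 6.5]
finger_gap: 0.295
```

Run:
```python
from mv import *
to([.5994,.0080,.0353])
snap('scene','scene18')
crop('scene18',250,130,180,100,4.4,'t3')
```

```text
t 29.65 p [0.5879 0.1334 0.0363] F [-0.5  2.3  6.5] gap 0.295
d [0.033, -5.037, -0.046] [0.0, 0.0, 0.0]
```

View pics/t3.png

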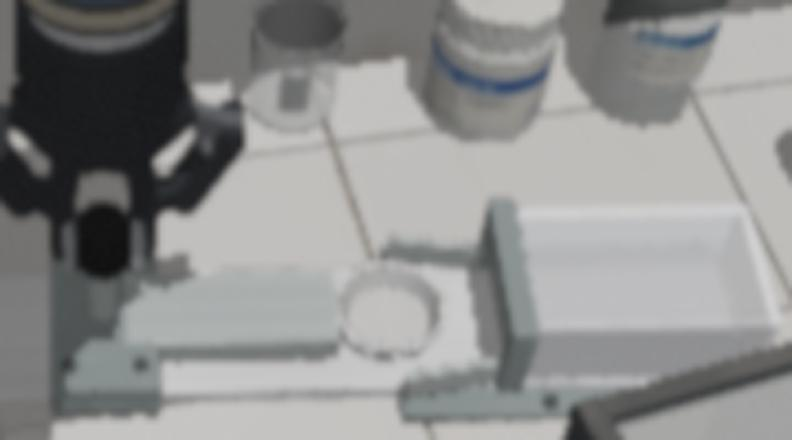

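The dish is flat at t3 (390,312), touching the bar's nose and centred between the guides. I'll continue.

carry_out --commands '[[[0, -0.15, 0, 0, 0, 0, 15], [0, -0.3, 0, 0, 0, 0, 15], [0, -0.45, 0, 0, 0, 0, 15], [0, -0.6, 0, 0, 0, 0, 15], [0, -0.75, 0, 0, 0, 0, 15]]]'

```text
t: 30.2
tcp_pos: [0.5898, 0.1147, 0.0363]
tool_rot: [-0.035, 0.705, 0.036, 0.707]
force: [-0.3, 2.4, 5.9]
finger_gap: 0.295
```

carry_out --commands '[[[0, -0.15, 0, 0, 0, 0, 15], [0, -0.3, 0, 0, 0, 0, 15], [0, -0.45, 0, 0, 0, 0, 15], [0, -0.6, 0, 0, 0, 0, 15], [0, -0.75, 0, 0, 0, 0, 15]]]'

```text
t: 30.7
tcp_pos: [0.5918, 0.0961, 0.0363]
tool_rot: [-0.035, 0.705, 0.036, 0.707]
force: [0.3, 3.7, 6.2]
finger_gap: 0.299
```

carry_out --commands '[[[0, -0.15, 0, 0, 0, 0, 15], [0, -0.3, 0, 0, 0, 0, 15], [0, -0.45, 0, 0, 0, 0, 15], [0, -0.6, 0, 0, 0, 0, 15], [0, -0.75, 0, 0, 0, 0, 15]]]'

```text
t: 31.2
tcp_pos: [0.5937, 0.0775, 0.0363]
tool_rot: [-0.035, 0.705, 0.036, 0.707]
force: [-0.7, 3.2, 6.2]
finger_gap: 0.294
```

Run:
```python
from mv import *
to([.5994,.0080,.0353])
snap('scene','scene19')
crop('scene19',250,130,180,100,4.4,'t3')
```

```text
t 31.2 p [0.5937 0.0775 0.0363] F [-0.7  3.2  6.2] gap 0.294
d [0.036, -2.788, -0.051] [0.0, 0.0, 0.0]
```

View pics/t3.png

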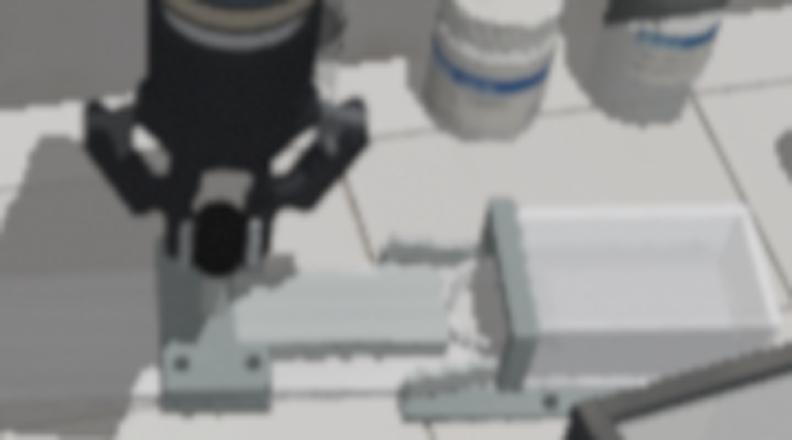

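The dish's leading half is entering the portal under the flap, and forces are steady at about 3 N. 2.79 units remain to the far stop.

carry_out --commands '[[[0, -0.15, 0, 0, 0, 0, 15], [0, -0.3, 0, 0, 0, 0, 15], [0, -0.45, 0, 0, 0, 0, 15], [0, -0.6, 0, 0, 0, 0, 15], [0, -0.75, 0, 0, 0, 0, 15]]]'

```text
t: 31.75
tcp_pos: [0.5956, 0.0588, 0.0363]
tool_rot: [-0.035, 0.705, 0.036, 0.707]
force: [-0.2, 2.5, 6.1]
finger_gap: 0.293
```

carry_out --commands '[[[0, -0.15, 0, 0, 0, 0, 15], [0, -0.3, 0, 0, 0, 0, 15], [0, -0.45, 0, 0, 0, 0, 15], [0, -0.6, 0, 0, 0, 0, 15], [0, -0.75, 0, 0, 0, 0, 15]]]'

```text
t: 32.25
tcp_pos: [0.5975, 0.0401, 0.0363]
tool_rot: [-0.035, 0.705, 0.036, 0.707]
force: [0.8, 2.3, 6.7]
finger_gap: 0.293
```

carry_out --commands '[[[0, -0.15, 0, 0, 0, 0, 15], [0, -0.3, 0, 0, 0, 0, 15], [0, -0.45, 0, 0, 0, 0, 15], [0, -0.6, 0, 0, 0, 0, 15], [0, -0.75, 0, 0, 0, 0, 15]]]'

```text
t: 32.75
tcp_pos: [0.5994, 0.0214, 0.0363]
tool_rot: [-0.035, 0.705, 0.036, 0.707]
force: [-0.6, 3.7, 6.5]
finger_gap: 0.292
```

carry_out --commands '[[[0, -0.15, 0, 0, 0, 0, 15], [0, -0.3, 0, 0, 0, 0, 15], [0, -0.45, 0, 0, 0, 0, 15], [0, -0.55, 0, 0, 0, 0, 15], [0, -0.65, 0, 0, 0, 0, 15]]]'

```text
t: 33.25
tcp_pos: [0.6008, 0.0079, 0.0363]
tool_rot: [-0.033, 0.705, 0.037, 0.707]
force: [0.9, 16.8, 7.2]
finger_gap: 0.295
```

Run:
```python
from mv import *
to([.5994,.0080,.0353])
snap('scene','scene20');snap('top','top20')
crop('scene20',300,130,140,100,5.5,'t3')
crop('top20',330,100,120,90,6,'t4')
```

```text
t 33.25 p [0.6008 0.0079 0.0363] F [ 0.9 16.8  7.2] gap 0.295
d [0.039, 0.01, -0.054] [0.0, 0.0, 0.0]
```

View pics/t3.png

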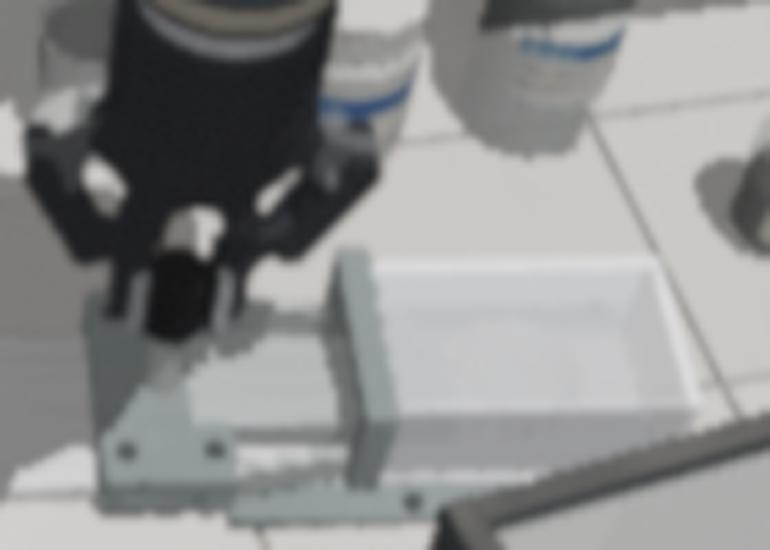

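View pics/t4.png

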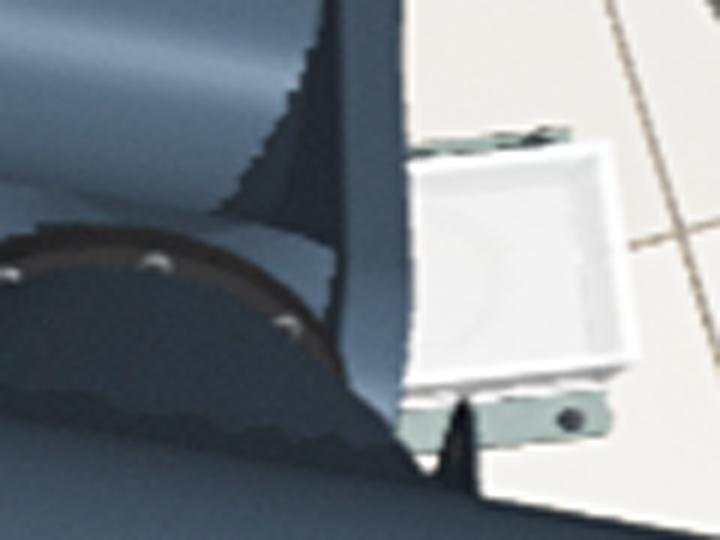

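Far stop reached (17 N, 0.2 mm from the prediction). A faint dish rim shows through the hood in the top crop at (490,280). Now stroke home.

carry_out --commands '[[[0, 0.15, 0, 0, 0, 0, 15], [0, 0.3, 0, 0, 0, 0, 15], [0, 0.5, 0, 0, 0, 0, 15], [0, 0.7, 0, 0, 0, 0, 15], [0, 0.9, 0, 0, 0, 0, 15]]]'

```text
t: 33.85
tcp_pos: [0.5989, 0.0263, 0.0363]
tool_rot: [-0.036, 0.705, 0.035, 0.707]
force: [-0.2, -1.7, 5.4]
finger_gap: 0.296
```

carry_out --commands '[[[0, 0.2, 0, 0, 0, 0, 15], [0, 0.4, 0, 0, 0, 0, 15], [0, 0.6, 0, 0, 0, 0, 15], [0, 0.8, 0, 0, 0, 0, 15], [0, 1.0, 0, 0, 0, 0, 15]]]'

```text
t: 34.35
tcp_pos: [0.5964, 0.0512, 0.0363]
tool_rot: [-0.036, 0.705, 0.035, 0.707]
force: [1.0, -1.5, 5.8]
finger_gap: 0.293
```

carry_out --commands '[[[0, 0.2, 0, 0, 0, 0, 15], [0, 0.4, 0, 0, 0, 0, 15], [0, 0.6, 0, 0, 0, 0, 15], [0, 0.8, 0, 0, 0, 0, 15], [0, 1.0, 0, 0, 0, 0, 15]]]'

```text
t: 34.85
tcp_pos: [0.5938, 0.0761, 0.0363]
tool_rot: [-0.036, 0.705, 0.035, 0.707]
force: [-1.2, -2.5, 5.5]
finger_gap: 0.295
```

carry_out --commands '[[[0, 0.2, 0, 0, 0, 0, 15], [0, 0.4, 0, 0, 0, 0, 15], [0, 0.6, 0, 0, 0, 0, 15], [0, 0.8, 0, 0, 0, 0, 15], [0, 1.0, 0, 0, 0, 0, 15]]]'

```text
t: 35.35
tcp_pos: [0.5912, 0.1011, 0.0363]
tool_rot: [-0.036, 0.705, 0.035, 0.707]
force: [-0.5, -2.9, 6.2]
finger_gap: 0.296
```

carry_out --commands '[[[0, 0.2, 0, 0, 0, 0, 15], [0, 0.4, 0, 0, 0, 0, 15], [0, 0.6, 0, 0, 0, 0, 15], [0, 0.8, 0, 0, 0, 0, 15], [0, 1.0, 0, 0, 0, 0, 15]]]'

```text
t: 35.85
tcp_pos: [0.5887, 0.126, 0.0363]
tool_rot: [-0.036, 0.705, 0.035, 0.707]
force: [-0.2, -3.0, 5.2]
finger_gap: 0.298
```

carry_out --commands '[[[0, 0.2, 0, 0, 0, 0, 15], [0, 0.4, 0, 0, 0, 0, 15], [0, 0.6, 0, 0, 0, 0, 15], [0, 0.8, 0, 0, 0, 0, 15], [0, 1.0, 0, 0, 0, 0, 15]]]'

```text
t: 36.35
tcp_pos: [0.5861, 0.1509, 0.0363]
tool_rot: [-0.036, 0.705, 0.035, 0.707]
force: [-0.4, -2.1, 6.3]
finger_gap: 0.294
```

carry_out --commands '[[[0, 0.2, 0, 0, 0, 0, 15], [0, 0.4, 0, 0, 0, 0, 15], [0, 0.6, 0, 0, 0, 0, 15], [0, 0.8, 0, 0, 0, 0, 15], [0, 1.0, 0, 0, 0, 0, 15]]]'

```text
t: 36.85
tcp_pos: [0.5835, 0.1758, 0.0363]
tool_rot: [-0.036, 0.706, 0.035, 0.707]
force: [-0.2, -1.9, 7.0]
finger_gap: 0.293
```

carry_out --commands '[[[0, 0.15, 0, 0, 0, 0, 15], [0, 0.3, 0, 0, 0, 0, 15], [0, 0.4, 0, 0, 0, 0, 15], [0, 0.48, 0, 0, 0, 0, 15], [0, 0.54, 0, 0, 0, 0, 15]]]'

```text
t: 37.35
tcp_pos: [0.5824, 0.1871, 0.0363]
tool_rot: [-0.038, 0.706, 0.035, 0.707]
force: [0.2, -11.8, 6.1]
finger_gap: 0.294
```

Run:
```python
from mv import *
to([.5815,.1870,.0353],P[2]+np.pi)
```

```text
t 37.35 p [0.5824 0.1871 0.0363] F [  0.2 -11.8   6.1] gap 0.294
d [0.039, -0.001, -0.035] [0.035, 0.018, 0.049]
```

Home, pressing 12 N on the stop. I'll open, lift off and swing clear to look.

carry_out --commands '[[[0, 0, 0, 0, 0, 0, 40], [0, 0, 0, 0, 0, 0, 70], [0, 0, 0, 0, 0, 0, 70], [0, 0, 0, 0, 0, 0, 70], [0, 0, 0, 0, 0, 0, 70]]]'

```text
t: 37.85
tcp_pos: [0.5811, 0.1897, 0.035]
tool_rot: [-0.036, 0.706, 0.036, 0.706]
force: [1.1, -0.1, -0.4]
finger_gap: 0.82
```

carry_out --commands '[[[-0.4, 0, 0, 0, 0, 0, 70], [-1.2, 0, 0, 0, 0, 0, 70], [-2.2, 0, 0, 0, 0, 0, 70], [-3.4, 0, 0, 0, 0, 0, 70], [-4.6, 0, 0, 0, 0, 0, 70]]]'

```text
t: 38.35
tcp_pos: [0.581, 0.1896, 0.1517]
tool_rot: [-0.036, 0.706, 0.036, 0.706]
force: [0.4, -0.8, -0.2]
finger_gap: 0.821
```

carry_out --commands '[[[0, 0.8, -0.8, 0, 0, 0, 70], [0, 2.0, -1.8, 0, 0, 0, 70], [0, 3.2, -2.8, 0, 0, 0, 70], [0, 4.4, -3.8, 0, 0, 0, 70], [0, 5.4, -4.6, 0, 0, 0, 70]]]'

```text
t: 38.85
tcp_pos: [0.4515, 0.3135, 0.151]
tool_rot: [-0.036, 0.706, 0.036, 0.706]
force: [-0.2, 0.4, 0.4]
finger_gap: 0.819
```

carry_out --commands '[[[0, 1.0, -0.8, 0, 0, 0, 70], [0, 2.2, -1.6, 0, 0, 0, 70], [0, 3.4, -2.4, 0, 0, 0, 70], [0, 4.4, -3.0, 0, 0, 0, 70], [0, 5.0, -3.4, 0, 0, 0, 70]]]'

```text
t: 39.35
tcp_pos: [0.3546, 0.4299, 0.151]
tool_rot: [-0.036, 0.706, 0.037, 0.706]
force: [-0.2, -0.1, 0.2]
finger_gap: 0.819
```

Run:
```python
from mv import *
s=manip.sense();print(s['tcp_pos'],s['force'])
snap('scene','scene21');snap('top','top21')
crop('scene21',210,150,220,90,3.6,'t3')
crop('top21',330,100,120,90,6.5,'t4')
```

```text
[0.35459136 0.42988152 0.15103464] [-0.23638681 -0.09417212  0.24983711]
```

View pics/t3.png

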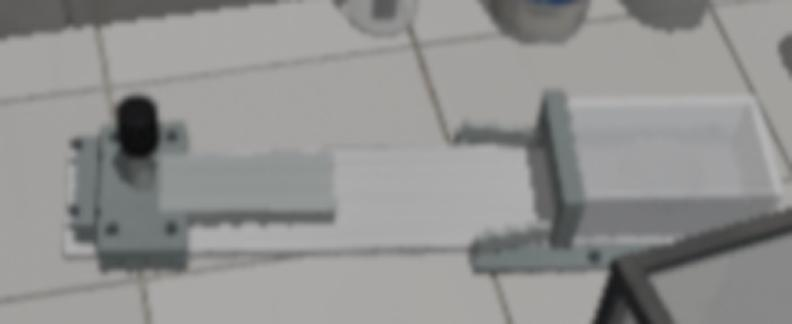

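View pics/t4.png

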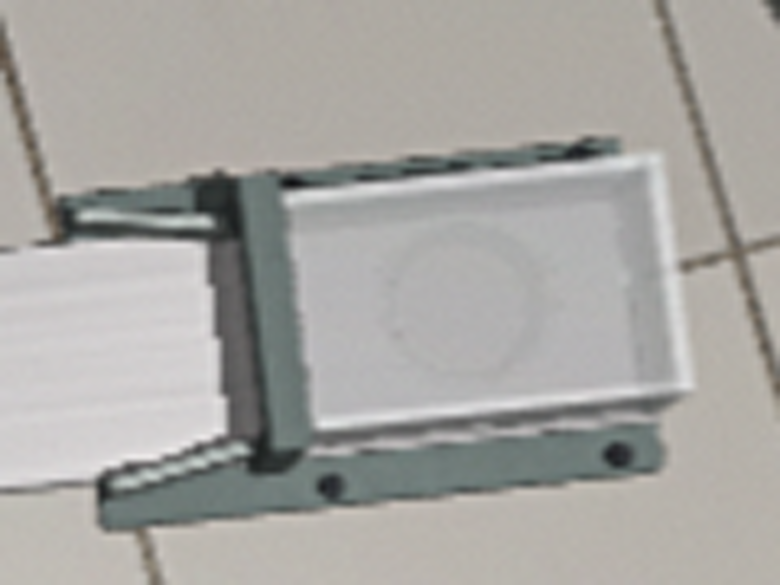

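View pics/top21.png

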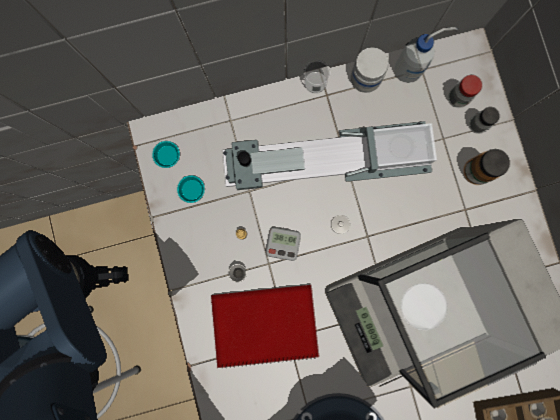

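Run:
```python
from mv import *
crop('top21',215,130,110,65,7,'t3')
s=load('top21')
for x in (-.013,-.01,-.007):
  for y in(.023,-.023): print(x,y,((w2px(s,W(P,(x,y,.028)))[0]-[215,130]+.5)*7-.5).round(0))
print('dish',px2w(s,330+(463.5)/6.5-.5,100+(300)/6.5-.5,.02), W(P,(.2,0,.02)))
a=cv2.absdiff(cv2.imread('pics/top0.png')[195:300,205:360],cv2.imread('pics/top21.png')[195:300,205:360]);print(a.max(),a.mean())
```

```text
-0.013 0.023 [601. 122.]
-0.013 -0.023 [617. 273.]
-0.01 0.023 [611. 121.]
-0.01 -0.023 [627. 272.]
-0.007 0.023 [621. 120.]
-0.007 -0.023 [637. 271.]
dish [ 0.6201651  -0.13815525  0.02      ] [ 0.61486459 -0.13990248  0.02      ]
108 3.508714797747056
```

View pics/t3.png

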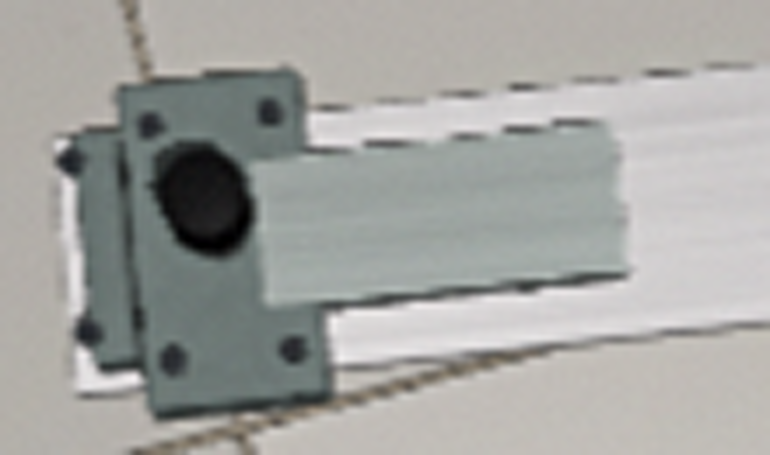

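The nose at t3 (608,121)/(628,273) matches the home prediction. Handing in.

Run:
```python
from h import *
print(manip.sign_off(), manip.sense()['t'])
```

```text
the job is handed in; nothing more can be done
the job is handed in; nothing more can be done
```

I stroked the empty slide home, out to the far stop and home again. The drag was an even 2–3 N with no sticky spots. I then set the aluminium dish in the bay, let go, pushed it through the flap into the hood with a full stroke, and brought the carriage home. I handed the job in with the clock at about 39.5 s of the 69 s allowed.

**Last checks**
- **Carriage:** each end stop showed as a 6–17 N rise at the predicted position, within about 1.3 mm. The bar nose sits at the home position in the last picture.
- **Dish:** it lies flat under the hood, about 2 mm short of the target along the way and 5 mm off the centre line. It shows only faintly through the hood.
- **Flap:** it looks shut, the same as in the first picture. I did not measure its angle.
- **Bystanders:** the timer, weight, crucible, lid and turquoise dishes are where they were by eye. The picture difference over the four bystanders was not zero, which I put down to lighting and the timer's display without confirming it.

**What went wrong or disagreed**
- **Tool height:** the fingertips are really about 33 mm above the reported tool point. My first grasp therefore closed on top of the knob, pressing it with about 7 N. I found this from the picture and the force reading, and corrected for it from then on.
- **Finger opening:** it read 25 mm on the 26 mm knob and 55 mm on the 59 mm dish, but both grips held.

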